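# Close a centrifuge bucket with its quarter-turn lid

## Robot

A 6-joint arm with a two-finger parallel gripper is mounted at the origin on the work surface. World frame = base frame: x ahead of the robot, y to its left, z up, the work surface at z = 0. Lengths are in m, angles in rad, forces in N, time in s.
With the tool pointing down it reaches from about 0.275 to 0.825 m from the base axis. Payload 4.9 kg.
Tool frame: the origin (TCP) lies at the very end of the fingers, on their centre line; the grasp point (between the pads) lies 19 mm behind it; z points along the fingers, y is the direction in which the jaws open and shut (so a half turn about z gives the same grasp; the last joint's range is limited). The gripper opens to 85 mm and grips with 20 to 120 N. Pads are 22 mm wide; open, the fingers measure 114 mm over their backs; the gripper's body (76 mm by 85 mm) begins 54 mm behind the grasp point. The pads swing forward as they close: fully open they stand 13 mm farther back than shut.
Start: joints at [1.082, 0.326, -0.193, 1.052, 0, 1.437], TCP at [0.191, 0.516, 0.208] pointing down, gripper open.
Joint ranges: [-2.65, 2.65], [-0.97, 1.79], [-1.3, 1.35], [-1.93, 2.1], [-1.47, 1.37], [-3.14, 3.14]. Speed limits (rad/s): [2.57, 2.57, 3.14, 3.14, 3.14, 3.14].

## Interface

Orientations are given as [roll, pitch, yaw] about the fixed x, y, z axes, in that order (R = Rz(yaw) Ry(pitch) Rx(roll)).
In Python, from rig import status, eyes, r gives the robot as it stands. The module is installed in compiled form; this text tells all that it offers.
- The arm moves only by the shell command python3 -m inch 'ROWS' [FORCE]. ROWS is text: rows parted by semicolons, each of 7 numbers parted by spaces: the shift along the tool's x, y, z scaled (see below), then the turn, a rotation vector about the tool's x, y, z scaled (see below), then the opening, from 0 (shut) to 1 (fully open). A call has 1 to 20 rows; each row shifts and turns the commanded pose from where the row before left it, along the tool's axes as they then stand; what a row does not reach is not made up. The controller multiplies each number of a shift by 0.025 m and each number of a turn by 0.12 rad. A row lasts 1/12 s, in which the tool goes at most 41.7 mm and 7.16 degrees, less where a joint would pass 70% of its speed; a pose out of reach is approached as far as the arm can. A call with a number of a shift or a turn outside -1 to 1 is refused whole. A call with a gripper value outside its range is refused whole. The fingers move at their own pace and stop on an object; FORCE is the grip in N (left out, the last holds). Time passes only in rows, so rows that do not move let the fingers close. It gives the time, the measured TCP pose, the force and the opening at its end, in the units of the state.
- status.get_obs(): the state, without advancing time (a new reading comes with each control period).
- eyes.grab_frame(name): name is "scene" or "top" or "wrist"; returns a dict with "image" (480x640x3 uint8, blue, green, red), "fx", "fy", "cx", "cy" (pixels), "R" (3x3) and "t" (3): a world point X has camera coordinates R X + t. Camera axes: x right, y down, z forward; pixel columns grow to the right and rows downward; lengths in m; the calibration is good to about 2 mm. The wrist camera is an equidistant fisheye: a pixel r from the principal point sees the ray r / f radians off the axis. A picture is of the moment at which its call begins. There is no depth.
- r.finish_job(): hands the job in, once; it reports no verdict.
Trained networks look in a picture, given as the dict that the camera call returned (one of the last four; its "shot" number tells which), for a name from the list of things; names that differ only in an ending like _2 or _b are one class to them, and where a whole thing is asked for, a point or a joint stands for the part that bears it (a point fixed in the world has none). Each returns a list of dicts, best first, with "p" (0 to 1); they miss things now and then, are a little off and sometimes report something else, mostly with a low value. They report only what shows in the picture. A call takes as long as a camera call. They do not tell look-alikes from the thing itself.
- eyes.spot_in(picture, name): "centre" ([x, y, z] in m, in world coordinates, good to about 4 mm: the middle of the surface that is visible of it).
The state is a dict: "time": time; "joint_positions": joint angles; "dq": joint speeds; "joint_efforts": joint torques, N m; "tool_pos": TCP position; "orientation": TCP orientation; "wrist_force": force on the tool from outside, world axes, zero at the start; "ft_torque": the same for the moment, N m; "gripper_width": opening from 0.0 (shut) to 1.0 (fully open).
Only numpy, scipy, OpenCV 4.12 (cv2) and the standard library are available. Lean on these libraries where they do the work, as an engineer would, in place of code of your own. Each camera call takes 0.05 s, during which the arm holds its last target.

## Task

Put the slotted lid on the centrifuge bucket, over the T handle and with its lugs between the posts, so that it lies flat and fully home. Then turn the T handle a quarter turn clockwise by feel, without forcing it: let it ride up the lid's ramps in light contact, neither held down hard nor lifted off them, until it drops into the locked notches; let go, and leave everything else where it is.

Things in the scene. Friction and masses are not known exactly. Their poses are not given: they have to be found in the camera images.
- bucket: Black round centrifuge bucket, 104 mm across, fixed on a flat steel stand (150 x 130 x 12 mm). Origin: centre of the stand's underside, on the bench; z up. The flat rim is 75 mm above it. The T handle stands in the middle, on the z axis.
- seat (a point): Middle of the bucket's mouth at rim height, where the lid's origin belongs. At the bucket's +x and -x sides a pair of black posts (each 14 x 8 mm, centred 59 mm out, 12 mm higher than the rim) leaves a 13 mm gap centred on the x axis, for the lid's lugs.
- lid: Slotted aluminium lid, loose, about 0.2 kg: disc 104 mm across, 8 mm thick. Origin: centre of its underside; z up. Two lugs, 10 mm wide and 8 mm thick, reach 66 mm out along +x and -x and go between the bucket's posts. On the bucket its x and y lie along the bucket's, either way round.
- lid_slot (a point): Middle of the lid's slot, at the lid's top, 8 mm above its origin. The slot goes right through, 48 mm along the lid's x by 13 mm along its y, and passes over the T handle.
- lid_rib (a point): Middle of the top edge of one of two alike upright ribs to hold the lid by, at y = +40 mm of the lid (the other is at y = -40 mm), 22 mm above the lid's origin. Each is 10 mm thick along x, 20 mm long along y, 14 mm high above the lid's top.
- lid_notch (a point): Above the lid's top (1.5 mm), the middle of one of the two locking notches at y = -20 and +20 mm. Clockwise from each end of the slot, 15 to 25 mm from the centre, a ramp starts at 15 to 30 deg, peaks at about 65 deg, ends in a sharp edge, then the notch (10.6 mm wide) at 90 deg and a stop. Ramps are greased. Ramp tops stand 4.2 to 6.2 mm proud, differing from lid to lid; notch floors are 3.5 mm lower.
- wing (a joint): Angle of the T handle, rad, growing clockwise seen from above. 0: along the bucket's x axis, in line with the posts (start, within 0.03); 1.52 to 1.62: in the notches, locked. It turns easily (0.02 N m) save on the ramps. From about 1.35 it slips off the edge into the notch by itself if let go.
- handle_top (a point): Middle of the top edge of the steel T handle, an upright wing 40 mm long (along the bucket's x at the start), 9 mm thick, with a round foot bar 44 mm long. Handle down: top 121.5 mm above the bucket's origin (38.5 mm over a seated lid's top), underside of the foot 0.5 mm over the lid's top. The point turns and rises with it.
- stud: Shaft of the T handle (they rise as one). Slides up 0 to 8 mm against a spring that pulls it down (7 N at the bottom, 0.6 N more per mm), damped with 50 N s/m. Origin: on the bucket's origin when fully down, and rises with it. On top of the ramps it stands 3.7 to 5.7 mm up, in the notches 3.5 mm lower.
- plain_lid: Another lid of the same size with a round knob and no slot; does not fit over the T handle. Leave alone.
- empty_bucket: Empty black bucket, 90 mm across, 100 mm high, loose. Leave alone.
- saline: White bottle, 60 mm across, 150 mm high, loose. Leave alone.
- weight: Steel balance weight, 44 mm across, 40 mm high, loose. Leave alone.
- spatula: Steel spatula, 170 mm long, lying loose. Leave alone.
Things that resemble listed ones, but are neither listed nor needed, are in the scene too. Leave any orange look-alike of the lid alone. What is shaped like the bucket but orange is not meant.

How it is judged:
By the outcome, as a careful person would: the job done as asked, in the order asked, and still so for the second after the job is handed in, with the robot touching nothing.
It also fails if it takes over 64 s, if anything falls off the work surface, if the arm or the gripper's body presses on something with over 40 N, if the wrist force passes 120 N, or if a joint passes its speed limit or range.

## Working session

There is one attempt and no reset: what is moved stays moved. The work goes in short steps, Python scripts to look and compute and a shell command to move; the robot and the scene stay as the last step left them, time stands still between calls to the robot, and variables do not carry over. Pictures are saved under pics/ and viewed, and the job is handed in when it is done.

```bash
mkdir -p pics; ls; cat > h.py <<'E'
import numpy as np, cv2
from rig import status, eyes, r
from scipy.spatial.transform import Rotation as Ro
def proj(f,X):
    c=f["R"]@np.array(X)+f["t"]; return [f["fx"]*c[0]/c[2]+f["cx"], f["fy"]*c[1]/c[2]+f["cy"]]
def ray(f,u,v,z,fish=False):
    R=np.array(f["R"]);t=np.array(f["t"])
    x=(u-f["cx"])/f["fx"];y=(v-f["cy"])/f["fy"]
    if fish:
        th=np.hypot(x,y); d=np.array([x/th*np.sin(th),y/th*np.sin(th),np.cos(th)]) if th>0 else np.array([0,0,1.])
    else: d=np.array([x,y,1.])
    d=R.T@d; o=-R.T@t; s=(z-o[2])/d[2]; return o+s*d
E
python3 - <<'E'
from h import *
print(status.get_obs())
for n in ["scene","top"]:
    f=eyes.grab_frame(n); cv2.imwrite(f"pics/{n}0.png",f["image"])
    print(n,f["fx"],f["fy"],f["cx"],f["cy"],f["R"],f["t"])
    for k in ["bucket","lid","lid_slot","lid_rib","lid_notch","handle_top","plain_lid","stud"]:
        print(k,[(np.round(d["centre"],4).tolist(),round(d["p"],2)) for d in eyes.spot_in(f,k)])
E
```

```text
pics
{'time': 0.0, 'joint_positions': array([ 1.08179288e+00,  3.26957512e-01, -1.93576711e-01,  1.05201957e+00,
        1.88710512e-05,  1.43658284e+00]), 'dq': array([-0.0010221 , -0.00046977, -0.00214584,  0.0004118 ,  0.00042177,
       -0.00147502]), 'joint_efforts': array([-8.17988130e-04, -4.43401444e+01,  2.62439722e+01,  1.53667928e-02,
       -1.30272620e-04,  1.29208141e-05]), 'tool_pos': array([0.19076018, 0.5151919 , 0.20769719]), 'orientation': array([-3.13985352e+00, -2.53869601e-04,  2.78680246e+00]), 'wrist_force': array([-0.09788539, -0.00144557,  0.00430568]), 'ft_torque': array([-0.04131199, -0.03858517,  0.00782623]), 'gripper_width': 1.003103619203874}
scene 561.8664153326355 561.8664153326355 321.4368806788639 242.6185398093006 [[-0.65686326  0.75399116 -0.00529128]
 [ 0.61291924  0.52985047 -0.58616422]
 [-0.43915905 -0.38827286 -0.81017499]] [ 0.30334826 -0.28597837  1.70414473]
bucket [([0.5782, 0.1204, 0.0374], 0.77), ([0.4971, -0.0494, 0.0096], 0.74), ([0.3551, 0.2073, 0.0343], 0.61), ([0.7114, -0.3217, 0.083], 0.17)]
lid [([0.501, -0.0494, 0.0129], 0.71),
[... 757 characters left out ...]
8970504]] [0.04532364 0.54771507 1.19141169]
bucket [([0.3405, 0.1917, 0.0381], 0.81), ([0.5559, 0.112, 0.034], 0.77)]
lid [([0.3227, -0.1314, 0.0113], 0.78), ([0.4889, -0.0518, 0.0109], 0.58), ([0.5147, -0.2378, 0.0072], 0.27)]
lid_slot [([0.324, -0.1337, 0.0104], 0.78), ([0.4933, -0.0524, 0.0121], 0.73)]
lid_rib [([0.3238, -0.1352, 0.0076], 0.92), ([0.4939, -0.0541, 0.0098], 0.73)]
lid_notch [([0.4923, -0.0501, 0.007], 0.79), ([0.3223, -0.1308, 0.0051], 0.74)]
handle_top [([0.3436, 0.1913, 0.1223], 0.59), ([0.5616, 0.1099, 0.1216], 0.49), ([0.5593, 0.1102, 0.1181], 0.19)]
plain_lid [([0.5119, -0.2391, 0.0094], 0.8), ([0.4928, -0.0535, 0.0081], 0.64)]
stud [([0.5582, 0.1109, 0.1202], 0.43)]
```

View pics/scene0.png

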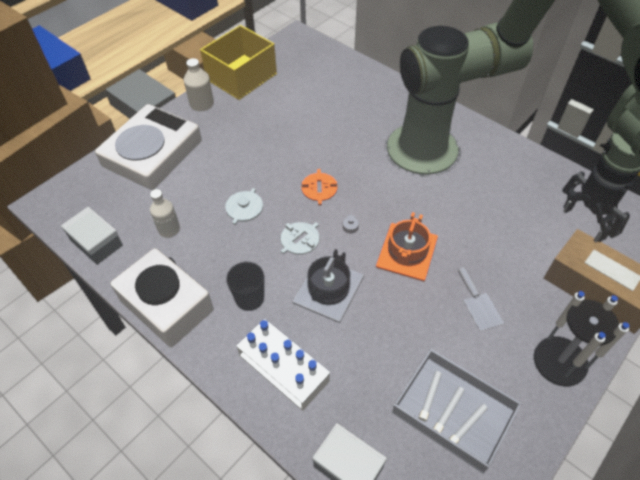

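View pics/top0.png

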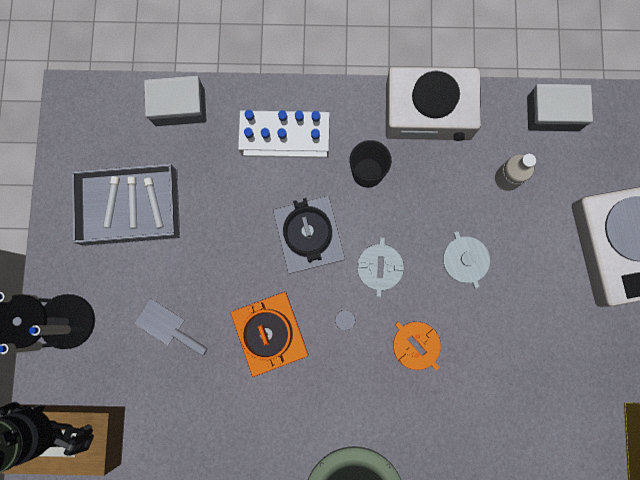

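The top picture shows the aluminium slotted lid at about (380,267) with lugs up/down, and the black bucket at about (307,231) with posts at (301,203)/(314,258). The orange decoys are at (268,333) and (417,345). Next: zoom in to measure them.

```bash
python3 - <<'E'
import cv2
im=cv2.imread("pics/top0.png")
a=cv2.resize(im[190:280,265:355],(400,400),interpolation=cv2.INTER_CUBIC)
b=cv2.resize(im[222:312,335:425],(400,400),interpolation=cv2.INTER_CUBIC)
cv2.imwrite("pics/top0z.png",cv2.hconcat([a,b]))
E
```

```text
(no output)
```

View pics/top0z.png

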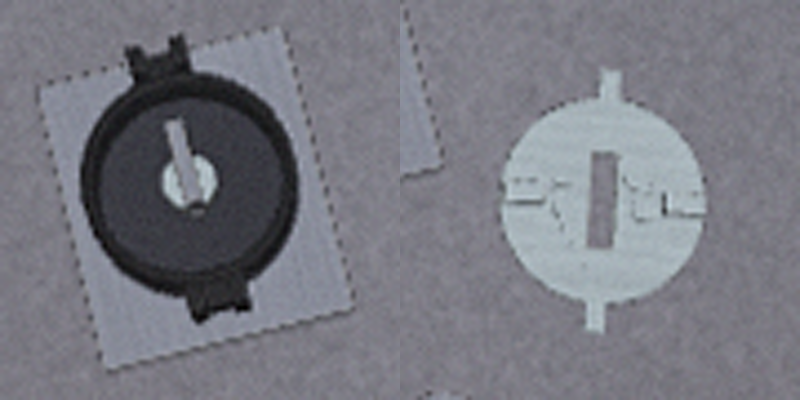

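```bash
python3 - <<'E'
from h import *
f=eyes.grab_frame("top"); w=eyes.grab_frame("wrist"); cv2.imwrite("pics/wr0.png",w["image"])
s=status.get_obs(); T=Ro.from_euler("xyz",s["orientation"]).as_matrix()
R=np.array(w["R"]);o=-R.T@np.array(w["t"])
print("wristcam in tool",T.T@(o-s["tool_pos"]),T.T@R.T, w["fx"],w["cx"],w["cy"])
L=lambda x,y:(x/4.4444+335-.4,y/4.4444+222-.4)
B=lambda x,y:(x/4.4444+265-.4,y/4.4444+190-.4)
a=ray(f,*L(611,70),.004);b=ray(f,*L(595,332),.004)
print("lugs",a,b,(a+b)/2,np.degrees(np.arctan2(*(a-b)[1::-1])),np.linalg.norm(a-b))
c=[ray(f,*B(*p),.012) for p in [(38,88),(278,28),(355,308),(108,370)]]
c=np.array(c);print("stand",c,c.mean(0)); 
for i in range(4):
    d=c[(i+1)%4]-c[i];print(np.linalg.norm(d),np.degrees(np.arctan2(d[1],d[0])))
E
```

```text
wristcam in tool [ 0.06548105 -0.00078525 -0.16698412] [[-2.21744604e-05 -9.65583167e-01 -2.60094498e-01]
 [ 9.99999837e-01 -1.69686859e-04  5.44695559e-04]
 [-5.70083481e-04 -2.60094443e-01  9.65583013e-01]] 371.64829954431775 311.7197678338039 240.1573453778363
lugs [ 0.56590148 -0.25820207  0.004     ] [ 0.43340077 -0.24817911  0.004     ] [ 0.49965113 -0.25319059  0.004     ] -4.325876085063183 0.1328792648679666
stand [[0.61971134 0.19127982 0.012     ]
 [0.65320247 0.07008347 0.012     ]
 [0.51053348 0.02843056 0.012     ]
 [0.47695797 0.15126268 0.012     ]] [0.56510131 0.11026413 0.012     ]
0.12573865740631335 -74.55251451873885
0.148625044841592 -163.72457527445053
0.12733831360994455 105.28804214959908
0.1482561842779865 15.659436150482218
```

View pics/wr0.png

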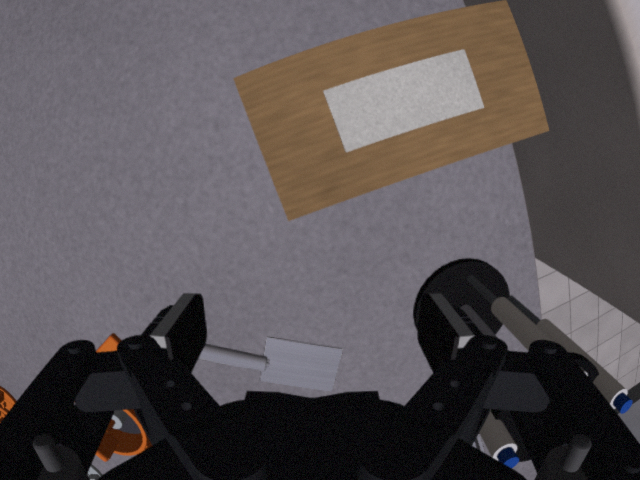

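```bash
python3 - <<'E'
from h import *
f=eyes.grab_frame("top")
L=lambda x,y:((x-400)/4.4444+335-.4,y/4.4444+222-.4)
B=lambda x,y:(x/4.4444+265-.4,y/4.4444+190-.4)
a=ray(f,*L(611,70),.006);b=ray(f,*L(595,332),.006)
print("lugs",a,b,(a+b)/2,np.degrees(np.arctan2(*(a-b)[1::-1])),np.linalg.norm(a-b))
s=[ray(f,*L(*p),.008) for p in [(590,152),(617,152),(614,249),(586,248)]]
print("slot",np.mean(s,0))
p1=ray(f,*B(156,50),.087);p2=ray(f,*B(222,298),.087);print("posts",p1,p2,(p1+p2)/2,np.degrees(np.arctan2(*(p1-p2)[1::-1])),np.linalg.norm(p1-p2))
h1=ray(f,*B(175,120),.1215);h2=ray(f,*B(190,195),.1215);print("handle",h1,h2,(h1+h2)/2)
E
```

```text
lugs [ 0.56163334 -0.05541732  0.006     ] [ 0.42933056 -0.04842202  0.006     ] [ 0.49548195 -0.05191967  0.006     ] -3.0266040928968043 0.1324875851343662
slot [ 0.49521898 -0.05110494  0.008     ]
posts [0.62431597 0.1268878  0.087     ] [0.50562073 0.09239146 0.087     ] [0.56496835 0.10963963 0.087     ] 16.20542357930191 0.12360647090543939
handle [0.58399111 0.11485636 0.1215    ] [0.54904307 0.10699562 0.1215    ] [0.56651709 0.11092599 0.1215    ]
```

```bash
python3 -m inch '0 0 0 0 0 0.961 0.5;0 0 0 0 0 0.961 0.5;0 0 0 0 0 0.961 0.5;0 0 0 0 0 0.961 0.5;0 0 0 0 0 0.961 0.5;0 0 0 0 0 0.961 0.5;0 0 0 0 0 0.961 0.5;0 0 0 0 0 0.961 0.5;0 0 0 0 0 0.961 0.5;0 0 0 0 0 0.961 0.5;0 0 0 0 0 0.961 0.5' 60 && python3 -m inch '-0.874 0.494 0.07 0 0 0 0.5;-0.874 0.494 0.07 0 0 0 0.5;-0.874 0.494 0.07 0 0 0 0.5;-0.874 0.494 0.07 0 0 0 0.5;-0.874 0.494 0.07 0 0 0 0.5;-0.874 0.494 0.07 0 0 0 0.5;-0.874 0.494 0.07 0 0 0 0.5;-0.874 0.494 0.07 0 0 0 0.5;-0.874 0.494 0.07 0 0 0 0.5;-0.874 0.494 0.07 0 0 0 0.5;-0.874 0.494 0.07 0 0 0 0.5;-0.874 0.494 0.07 0 0 0 0.5;-0.874 0.494 0.07 0 0 0 0.5;-0.874 0.494 0.07 0 0 0 0.5;-0.874 0.494 0.07 0 0 0 0.5;-0.874 0.494 0.07 0 0 0 0.5;-0.874 0.494 0.07 0 0 0 0.5;-0.874 0.494 0.07 0 0 0 0.5;-0.874 0.494 0.07 0 0 0 0.5;-0.874 0.494 0.07 0 0 0 0.5'
```

```text
time: 1.97
tool_pos: [0.1911, 0.5158, 0.2085]
orientation: [3.142, -0.0, 1.513]
wrist_force: [-0.3, 0.5, -0.4]
gripper_width: 0.497
time: 3.63
tool_pos: [0.4153, 0.0652, 0.1736]
orientation: [3.141, -0.0, 1.518]
wrist_force: [1.7, 0.8, -0.3]
gripper_width: 0.502
```

```bash
python3 -m inch '-0.874 0.494 0.07 0 0 0 0.5;-0.874 0.494 0.07 0 0 0 0.5;-0.874 0.494 0.07 0 0 0 0.5;-0.874 0.494 0.07 0 0 0 0.5;-0.874 0.494 0.07 0 0 0 0.5;-0.874 0.494 0.07 0 0 0 0.5;-0.87 0.494 0 0 0 0 0.5;0 0 0 0 0 0 0.5;0 0 0 0 0 0 0.5'
cat > w.py <<'E'
import sys
from h import *
f=eyes.grab_frame("wrist"); s=status.get_obs()
print("tool",np.round(s["tool_pos"],4),np.round(s["orientation"],4))
# remap fisheye to a bird's-eye metric image at plane z
def bird(f,c,z,half=.1,n=600):
    R=np.array(f["R"]);t=np.array(f["t"])
    g=np.linspace(-half,half,n)
    X=c[0]+g[::-1][:,None]+0*g[None]; Y=c[1]-g[None]+0*g[:,None]   # up=+x, left=+y
    P=np.stack([X,Y,0*X+z],-1)@R.T+t
    rr=np.hypot(P[...,0],P[...,1]);th=np.arctan2(rr,P[...,2])
    u=f["fx"]*th*P[...,0]/rr+f["cx"];v=f["fy"]*th*P[...,1]/rr+f["cy"]
    return cv2.remap(f["image"],u.astype(np.float32),v.astype(np.float32),cv2.INTER_CUBIC)
if __name__=="__main__":
    cv2.imwrite(sys.argv[1],bird(f,(float(sys.argv[2]),float(sys.argv[3])),float(sys.argv[4])))
    cv2.imwrite(sys.argv[1].replace(".png","r.png"),f["image"])
E
python3 w.py pics/w1.png 0.495 -0.052 0.008
```

```text
time: 4.38
tool_pos: [0.4934, -0.0918, 0.1628]
orientation: [-3.142, -0.0, 1.516]
wrist_force: [0.6, 0.4, -0.3]
gripper_width: 0.498
tool [ 0.4927 -0.0908  0.1627] [-3.1408e+00 -5.0000e-04  1.5174e+00]
```

View pics/w1.png

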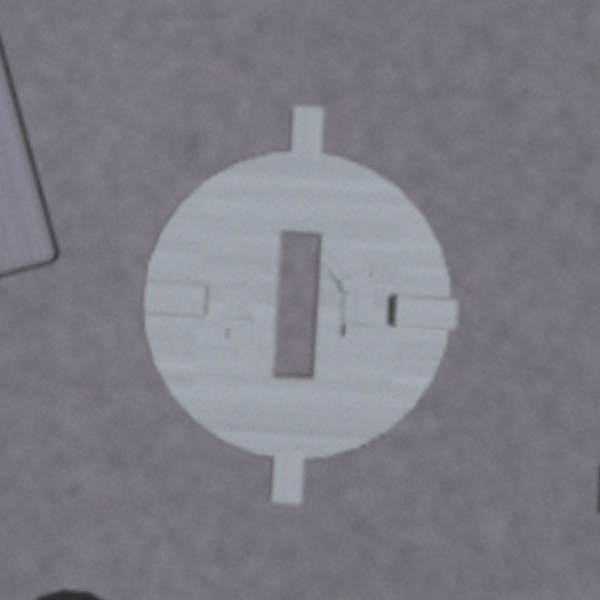

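View pics/w1r.png

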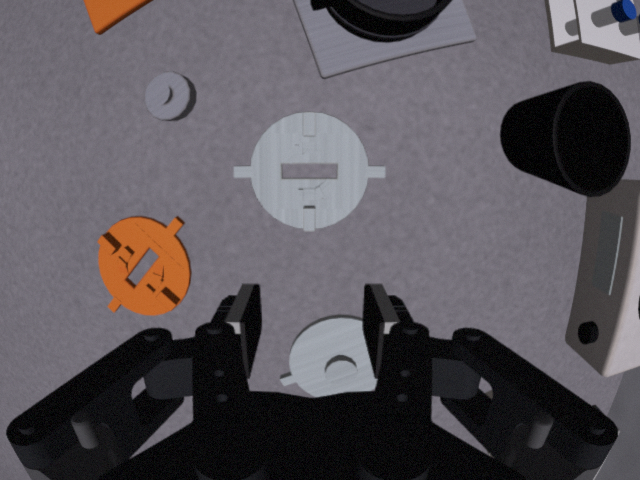

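Bird's-eye (0.334 mm/px, centred on 0.495,-0.052): disc centre at (298,305), lug ends at (309,107)/(287,504), so the lid is at (0.493,-0.0515) with yaw -3.2°. The near rib is the one at right (425,310). I'll descend on it.

```bash
python3 -m inch '-0.024 -0.076 1 0 0 0 0.5;0 0 1 0 0 0 0.5;0 0 1 0 0 0 0.5;0 0 1 0 0 0 0.5;0 0 1 0 0 0 0.5;0 0 0.6 0 0 0 0.4;0 0 0.3 0 0 0 0.4;0 0 0.18 0 0 0 0.4;0 0 0 0 0 0 0.3;0 0 0 0 0 0 0.3'
```

```text
time: 5.27
tool_pos: [0.4917, -0.0911, 0.0118]
orientation: [3.141, 0.0, 1.519]
wrist_force: [0.6, -0.6, -0.2]
gripper_width: 0.3
```

```bash
python3 -m inch '0 0 0.05 0 0 0 0;0 0 0 0 0 0 0;0 0 0 0 0 0 0;0 0 0 0 0 0 0;0 0 0 0 0 0 0' 80; python3 -m inch '0 0 0 0 0 0 0;0 0 0 0 0 0 0'; python3 w.py pics/w2.png 0.495 -0.052 0.008
```

```text
time: 5.68
tool_pos: [0.4914, -0.0914, 0.01]
orientation: [3.141, 0.0, 1.518]
wrist_force: [-0.5, 0.4, 0.1]
gripper_width: -0.004
time: 5.85
tool_pos: [0.4912, -0.0913, 0.0098]
orientation: [3.142, 0.0, 1.518]
wrist_force: [-0.2, -0.4, 0.4]
gripper_width: 0.001
tool [ 0.4911 -0.0913  0.0097] [-3.1416 -0.      1.5182]
```

View pics/w2r.png

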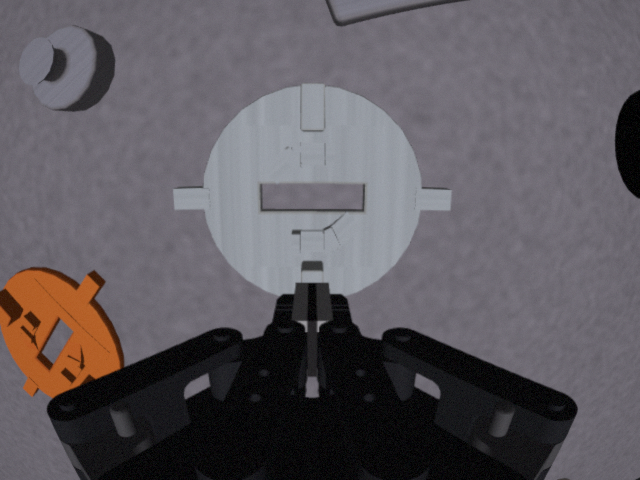

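```bash
python3 - <<'E'
import cv2
im=cv2.imread("pics/w2r.png")
cv2.imwrite("pics/w2z.png",cv2.resize(im[220:420,210:420],(800,600),interpolation=cv2.INTER_CUBIC))
E
```

```text
(no output)
```

View pics/w2z.png

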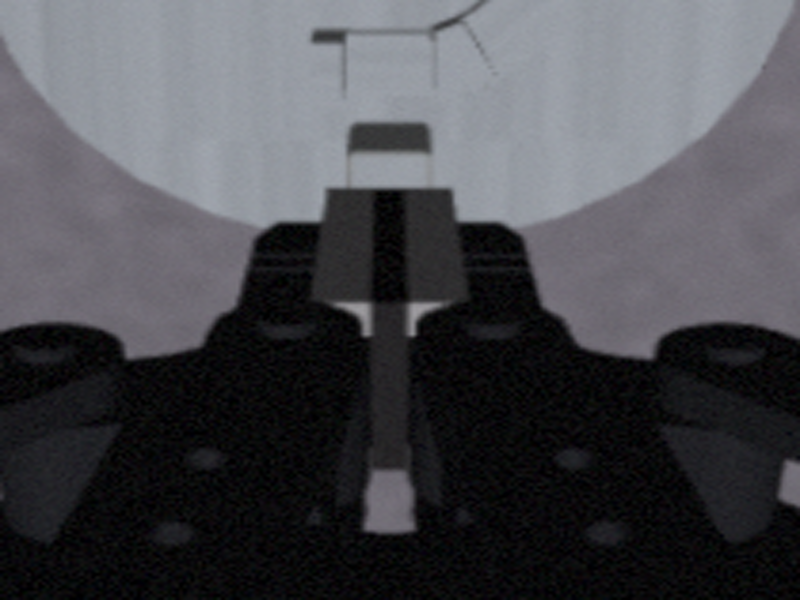

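View pics/w2.png

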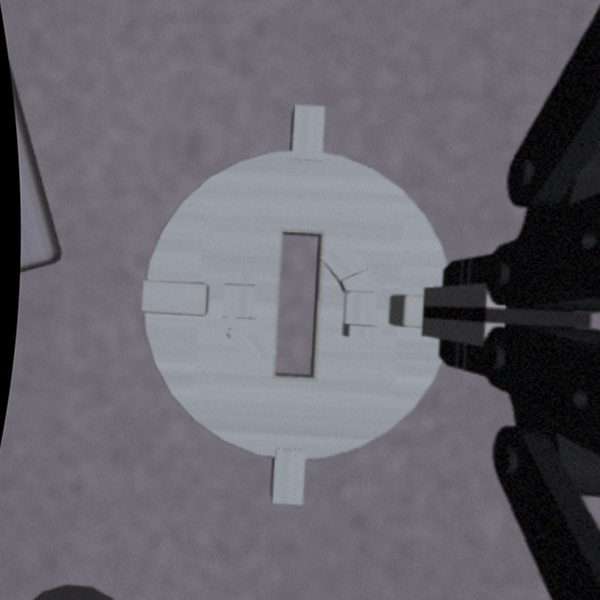

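```bash
python3 - <<'E'
from h import *
f=eyes.grab_frame("wrist"); s=status.get_obs()
R=np.array(f["R"]);t=np.array(f["t"])
def fp(X):
    P=R@X+t; rr=np.hypot(P[0],P[1]); th=np.arctan2(rr,P[2]); return f["fx"]*th*P[0]/rr+f["cx"],f["fy"]*th*P[1]/rr+f["cy"]
z=lambda p:np.round([(p[0]-210)*800/210,(p[1]-220)*3])
T=Ro.from_euler("xyz",s["orientation"]).as_matrix()
for d in [(0,0,0),(.011,0,0),(.011,0,-.008),(.011,0,-.019),(.011,0,-.03),(.011,0,-.04),(.011,.005,0),(.011,.005,-.012),(.011,.005,-.03)]:
    X=s["tool_pos"]+T@np.array(d); print(d,z(fp(X)))
print("rib inner top", z(fp(np.array([.4913,-.0815,.022]))), z(fp(np.array([.4913,-.0815,.008]))))
E
```

```text
(0, 0, 0) [388. 181.]
(0.011, 0, 0) [388. 115.]
(0.011, 0, -0.008) [388. 132.]
(0.011, 0, -0.019) [388. 157.]
(0.011, 0, -0.03) [388. 185.]
(0.011, 0, -0.04) [388. 215.]
(0.011, 0.005, 0) [428. 115.]
(0.011, 0.005, -0.012) [431. 140.]
(0.011, 0.005, -0.03) [436. 185.]
rib inner top [385. 149.] [385. 119.]
```

```bash
python3 - <<'E'
from h import *
o=[]
for n in ["scene","top"]:
    f=eyes.grab_frame(n); p=proj(f,status.get_obs()["tool_pos"]); print(n,p)
    u,v=int(p[0]),int(p[1])
    c=f["image"][v-50:v+50,u-50:u+50]; o.append(cv2.resize(c,(400,400),interpolation=cv2.INTER_CUBIC))
cv2.imwrite("pics/s2.png",cv2.hconcat(o))
E
```

```text
scene [np.float64(288.76344432390454), np.float64(228.16356446779875)]
top [np.float64(398.09654992141657), np.float64(268.7275182722393)]
```

View pics/s2.png

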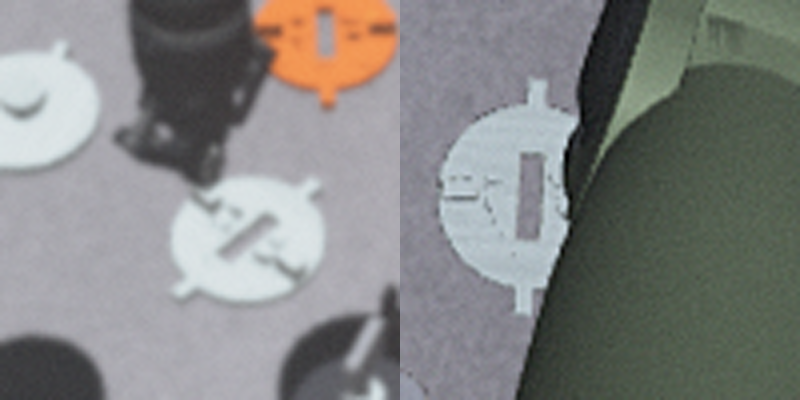

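```bash
python3 - <<'E'
import cv2,numpy as np
im=cv2.imread("pics/w1r.png")
im=cv2.resize(im[260:410,190:430],(800,500),interpolation=cv2.INTER_CUBIC)
cv2.imwrite("pics/w1z.png",np.clip(im.astype(float)*2.2,0,255).astype('uint8'))
im=cv2.imread("pics/w2r.png")
im=cv2.resize(im[260:410,190:430],(800,500),interpolation=cv2.INTER_CUBIC)
cv2.imwrite("pics/w2y.png",np.clip(im.astype(float)*2.2,0,255).astype('uint8'))
E
```

```text
(no output)
```

View pics/w1z.png

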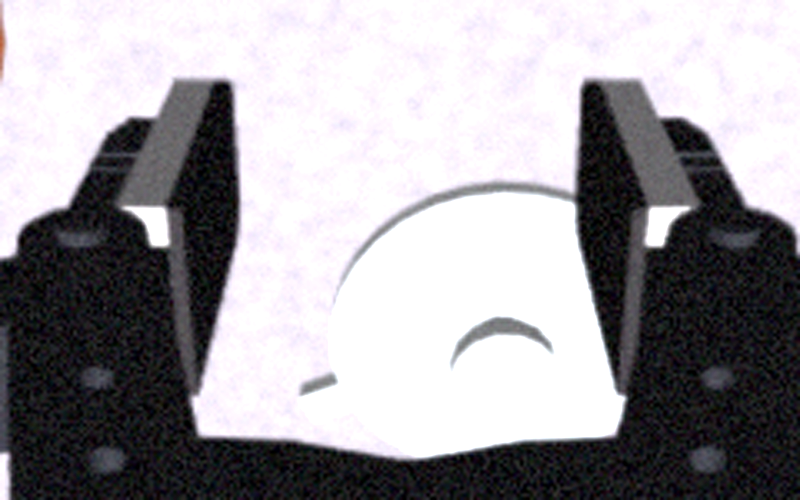

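View pics/w2y.png

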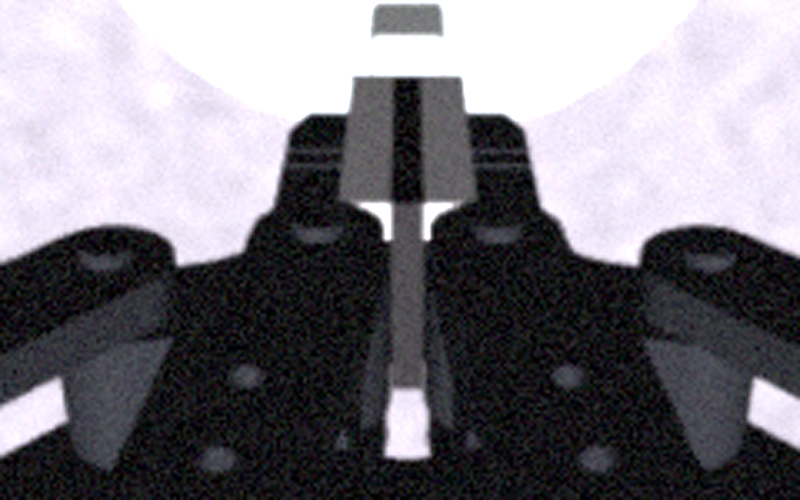

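```bash
python3 - <<'E'
from h import *
f=eyes.grab_frame("scene"); p=status.get_obs()["tool_pos"]; q=np.array(proj(f,p)); b=np.floor(q)-50
for d in [(0,0,0),(0,0,.013),(0,0,.031),(0,-.012,0),(0,.011,0.031),(0,-.011,.031),(0,-.001,0),(0,-.023,0)]:
    print(d,(np.array(proj(f,p+np.array(d)))-b)*8)
for n,X in dict(ribin=[.4914,-.0815,.022],ribout=[.4903,-.1015,.022],ribout0=[.4903,-.1015,.008]).items(): print(n,(np.array(proj(f,X))-b)*8)
c=f["image"][int(b[1]):int(b[1])+75,int(b[0]):int(b[0])+100]
cv2.imwrite("pics/s3.png",cv2.resize(c,(800,600),interpolation=cv2.INTER_CUBIC))
E
```

```text
(0, 0, 0) [406.1473158  401.26069813]
(0, 0, 0.013) [404.11362349 377.70054265]
(0, 0, 0.031) [401.25030738 344.52926484]
(0, -0.012, 0) [380.20432583 382.82159381]
(0, 0.011, 0.031) [425.56191419 361.65587348]
(0, -0.011, 0.031) [377.07759024 327.50049872]
(0, -0.001, 0) [403.97931103 399.71977836]
(0, -0.023, 0) [356.56251272 366.01806198]
ribin [425.11507124 394.65786418]
ribout [383.71198029 361.78293889]
ribout0 [386.04597911 387.17910848]
```

View pics/s3.png

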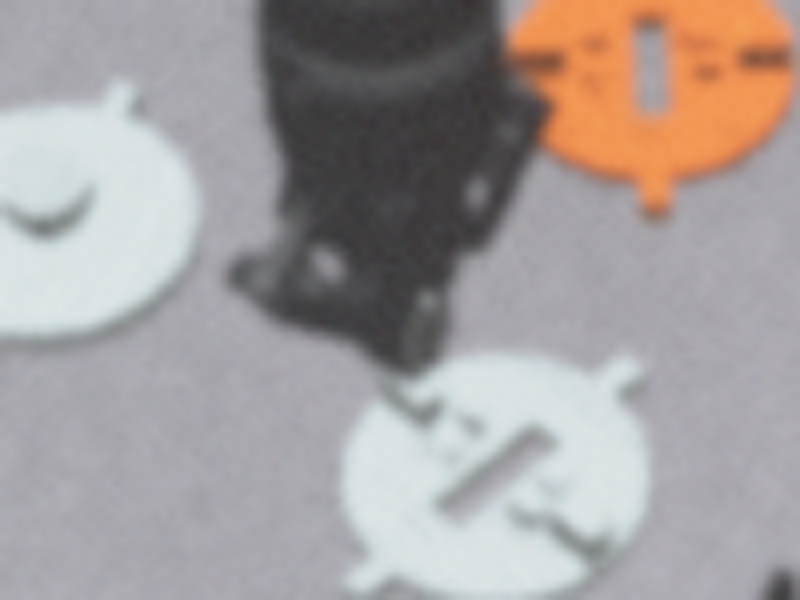

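The fingers shut to width 0 on nothing. In the wrist view (zoom row 188) and the scene view the finger ends show about 25–30 mm above where the reported TCP puts them, over the rib (its top edge still shows). I'll reopen and go lower by feel, watching the force.

```bash
python3 -m inch '0 0 0 0 0 0 0.35;0 0 0 0 0 0 0.35;0 0 0 0 0 0 0.35;0 0 0 0 0 0 0.35;0 0 0.1 0 0 0 0.35;0 0 0.1 0 0 0 0.35;0 0 0.1 0 0 0 0.35;0 0 0.1 0 0 0 0.35;0 0 0 0 0 0 0.35'; python3 w.py pics/w3.png 0.495 -0.052 0.008
```

```text
time: 6.85
tool_pos: [0.4907, -0.0911, -0.0009]
orientation: [-3.141, -0.0, 1.518]
wrist_force: [0.2, -0.5, -0.5]
gripper_width: 0.347
tool [ 0.4908 -0.0911 -0.0007] [-3.1408e+00 -3.0000e-04  1.5183e+00]
```

View pics/w3r.png

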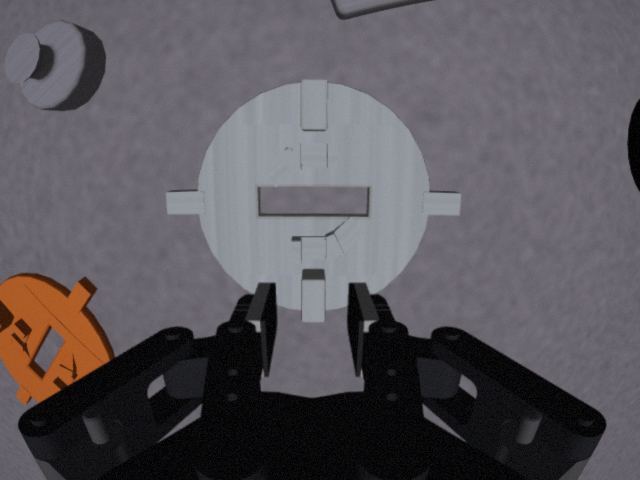

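With TCP at z=-0.001 and no force, the finger ends are confirmed well above the reported TCP. The rib is centred between the pads (rib at x 302–326, pads at 275 and 350). I'll continue down gently.

```bash
python3 -m inch '0 0 0.1 0 0 0 0.35;0 0 0.1 0 0 0 0.35;0 0 0.1 0 0 0 0.35;0 0 0.1 0 0 0 0.35;0 0 0 0 0 0 0.35'; python3 w.py pics/w4.png 0.495 -0.052 0.008
```

```text
time: 7.32
tool_pos: [0.4908, -0.0912, -0.0108]
orientation: [-3.141, -0.0, 1.518]
wrist_force: [0.3, 0.4, 1.3]
gripper_width: 0.348
tool [ 0.4909 -0.0912 -0.0106] [-3.1410e+00 -1.0000e-04  1.5182e+00]
```

View pics/w4r.png

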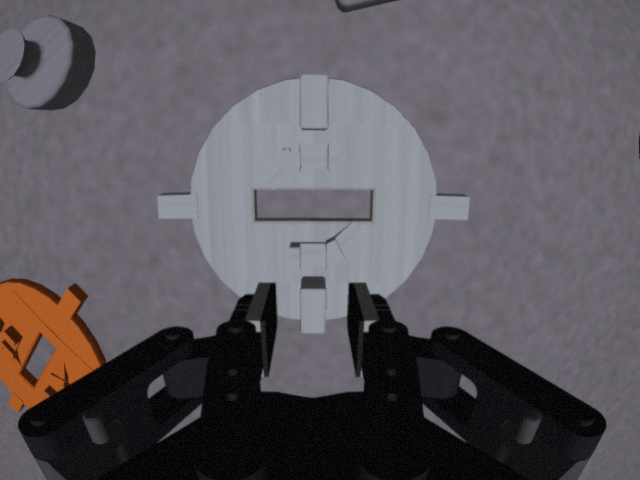

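```bash
python3 -m inch '0 0 0.1 0 0 0 0.35;0 0 0 0 0 0 0.1;0 0 0 0 0 0 0;0 0 0 0 0 0 0;0 0 0 0 0 0 0;0 0 0 0 0 0 0' 80;  python3 w.py pics/w5.png 0.495 -0.052 0.008
```

```text
time: 7.87
tool_pos: [0.4912, -0.0913, -0.0126]
orientation: [3.141, -0.0, 1.518]
wrist_force: [0.1, 0.6, 1.5]
gripper_width: 0.089
tool [ 0.4912 -0.0912 -0.0126] [ 3.1414e+00 -1.0000e-04  1.5183e+00]
```

View pics/w5r.png

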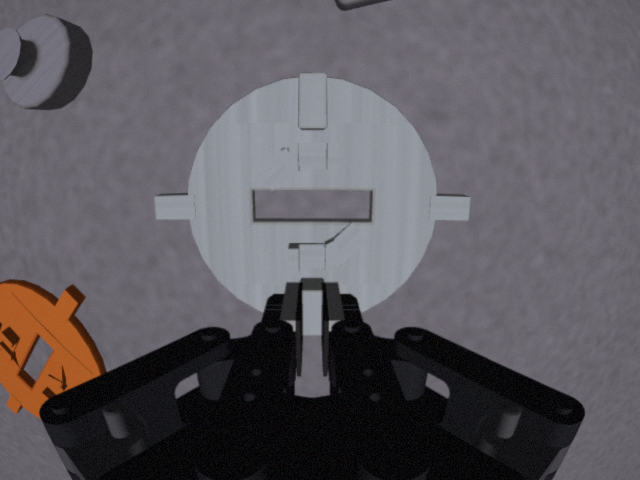

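Gripped: width 0.089, with the rib between the pads at (313,305). Lifting.

```bash
python3 -m inch '0 0 -0.1 0 0 0 0;0 0 -0.3 0 0 0 0;0 0 -0.6 0 0 0 0;0 0 -0.8 0 0 0 0;0 0 -0.8 0 0 0 0;0 0 -0.8 0 0 0 0;0 0 -0.8 0 0 0 0;0 0 -0.8 0 0 0 0;0 0 -0.6 0 0 0 0;0 0 -0.3 0 0 0 0;0 0 -0.1 0 0 0 0;0 0 0 0 0 0 0';  python3 w.py pics/w6.png 0.495 -0.052 0.148
```

```text
time: 8.92
tool_pos: [0.4912, -0.0913, 0.1375]
orientation: [3.141, 0.0, 1.518]
wrist_force: [-1.0, 0.8, -3.0]
gripper_width: 0.091
tool [ 0.4907 -0.0912  0.1367] [-3.1408e+00 -1.0000e-04  1.5183e+00]
```

View pics/w6r.png

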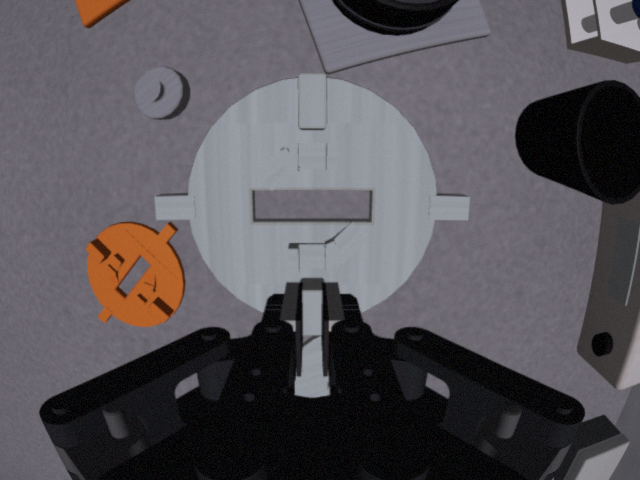

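View pics/w6.png

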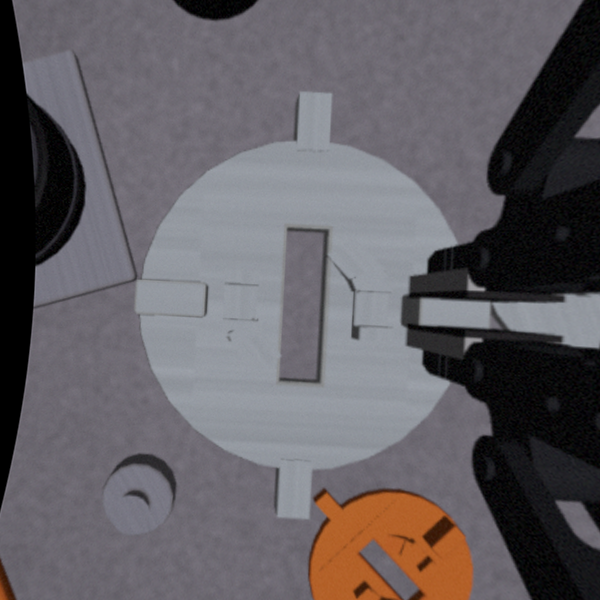

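The lid came up level with the hand (its image position is unchanged). Next I'll turn to the bucket's heading and park beside the bucket, so the wrist camera sees both.

```bash
python3 -m inch '0 0 0 0 0 -0.925 0;0 0 0 0 0 -0.925 0;0 0 0 0 0 -0.925 0;0.6 -0.12 0 0 0 0 0;0.9 -0.18 0 0 0 0 0;0.9 -0.18 0 0 0 0 0;0.9 -0.18 0 0 0 0 0;0.8 -0.16 0 0 0 0 0;0.4 -0.09 0 0 0 0 0;0 0 0 0 0 0 0;0 0 0 0 0 0 0';  python3 w.py pics/w7.png 0.565 0.11 0.075
python3 - <<'E'
from h import *
f=eyes.grab_frame("wrist"); 
for k in ["bucket","handle_top","lid_slot"]:
        print(k,[(np.round(d["centre"],4).tolist(),round(d["p"],2)) for d in eyes.spot_in(f,k)])
E
```

```text
time: 9.88
tool_pos: [0.4379, 0.0107, 0.1369]
orientation: [-3.141, 0.0, 1.852]
wrist_force: [0.3, 0.1, -1.8]
gripper_width: 0.09
tool [0.4385 0.0102 0.1371] [3.1414e+00 7.0000e-04 1.8509e+00]
bucket [([0.3576, 0.1477, 0.0098], 0.87), ([0.5533, 0.1137, 0.0452], 0.66)]
handle_top [([0.5497, 0.1119, 0.1164], 0.62)]
lid_slot [([0.431, 0.059, 0.1567], 0.76), ([0.3118, -0.1115, 0.005], 0.68)]
```

View pics/w7r.png

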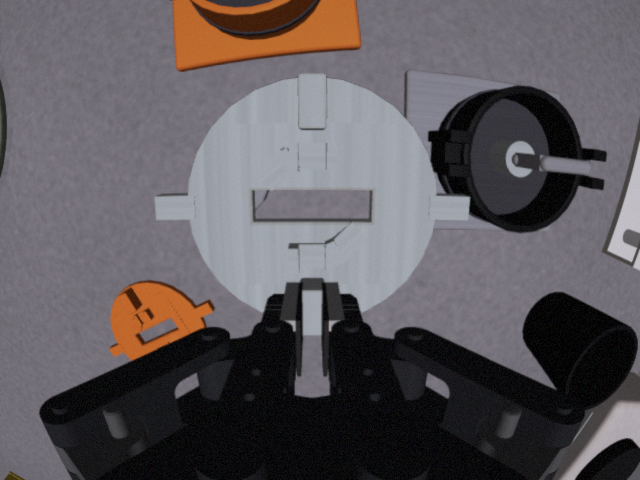

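View pics/w7.png

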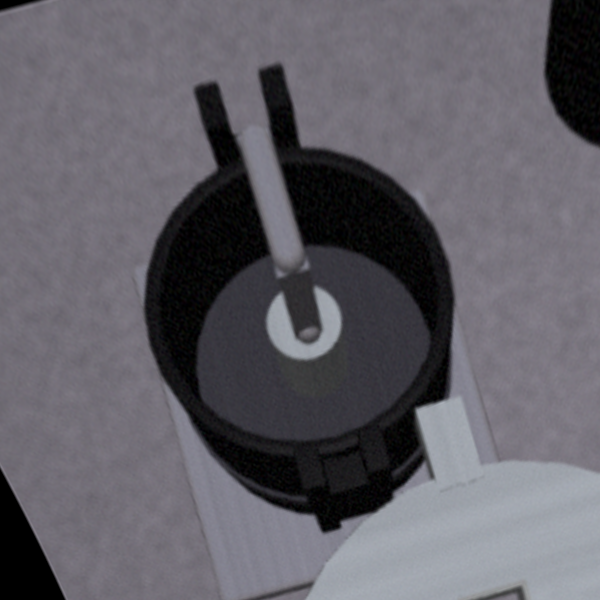

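```bash
python3 - <<'E'
from h import *
from w import bird
f=eyes.grab_frame("wrist")
cv2.imwrite("pics/wf.png",f["image"]); 
import pickle; pickle.dump({k:f[k] for k in f},open("f7.pkl","wb"))
a=bird(f,(.565,.11),.087,.08,400);b=bird(f,(.565,.11),.075,.08,400)
# predicted outlines
yaw=np.radians(15.9);c=(.5645,.1097)
out=cv2.convertScaleAbs(cv2.hconcat([a,b]),alpha=2.0,beta=30)
def px(p,k): 
    return (int(round((.11-p[1]+.08)/.16*399))+400*k,int(round((.565-p[0]+.08)/.16*399)))
Rm=np.array([[np.cos(yaw),-np.sin(yaw)],[np.sin(yaw),np.cos(yaw)]])
for sx in(-1,1):
  for sy in(-1,1):
    q=[np.array(c)+Rm@np.array([sx*59+i*7,sy*10.5+j*4])*1e-3 for i,j in((-1,-1),(1,-1),(1,1),(-1,1))]
    cv2.polylines(out,[np.array([px(p,0) for p in q])],True,(0,0,255),1)
cv2.circle(out,px(c,1),int(.052/.16*399),(0,0,255),1)
cv2.imwrite("pics/b7.png",out)
# lid in hand
s=status.get_obs();z=s["tool_pos"][2]+.0126+.008
T=Ro.from_euler("xyz",s["orientation"]).as_matrix()
P=lambda u,v,z=z:T.T@(ray(f,u,v,z,True)-s["tool_pos"])*1e3
print("slot",[P(*p).round(1) for p in [(253,188),(371,188),(372,221),(253,221)]])
print("lugs",P(155,207).round(1),P(470,207).round(1))
E
```

```text
tool [0.4386 0.0099 0.1372] [3.1415e+00 2.0000e-04 1.8499e+00]
slot [array([ 47. , -23.6, -20.6]), array([ 47. ,  23.4, -20.6]), array([ 33.5,  24.3, -20.6]), array([ 33.5, -24. , -20.6])]
lugs [ 40.  -66.7 -20.6] [ 40.   67.1 -20.6]
```

View pics/b7.png

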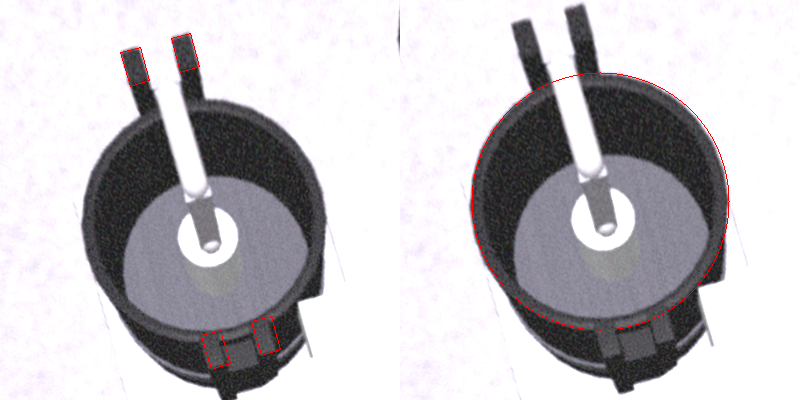

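The overlay fits the posts and rim: bucket at (0.5643,0.1097), yaw 15.9°. The lid sits at (40.1, 0.1) mm in the tool frame with no relative yaw. Moving over the bucket.

```bash
python3 -m inch '0.121 0.5 0 0 0 0 0;0.121 1 0 0 0 0 0;0.121 1 0 0 0 0 0;0.121 1 0 0 0 0 0;0.121 1 0 0 0 0 0;0.121 0.9 0 0 0 0 0;0.122 0.53 0 0 0 0 0;0 0 0 0 0 0 0;0 0 0.4 0 0 0 0;0 0 0.4 0 0 0 0;0 0 0 0 0 0 0;0 0 0 0 0 0 0';  python3 w.py pics/w8.png 0.5643 0.1097 0.1215
```

```text
time: 11.23
tool_pos: [0.5727, 0.0715, 0.1159]
orientation: [-3.138, -0.001, 1.851]
wrist_force: [0.1, -0.0, -2.7]
gripper_width: 0.085
tool [0.5735 0.0715 0.1166] [-3.1399e+00 -4.0000e-04  1.8506e+00]
```

View pics/w8.png

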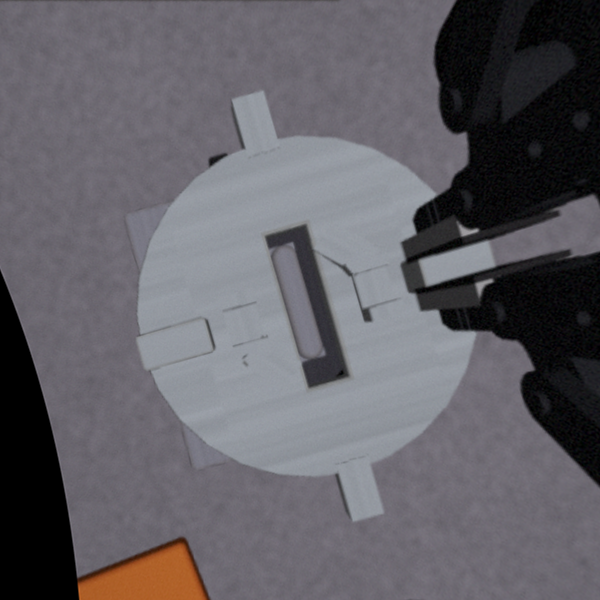

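View pics/w8r.png

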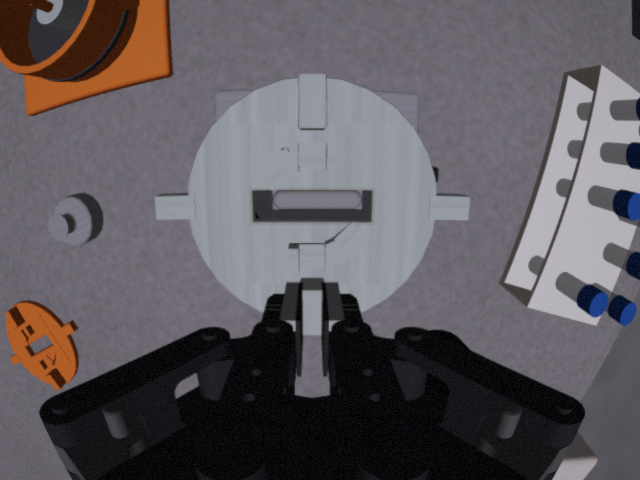

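```bash
cat > m.py <<'E'
import sys
from h import *
f=eyes.grab_frame("wrist");s=status.get_obs()
T=Ro.from_euler("xyz",s["orientation"]).as_matrix()
im=cv2.convertScaleAbs(f["image"][150:250,230:400],alpha=1.8)
cv2.imwrite(sys.argv[1],cv2.resize(im,(800,470),interpolation=cv2.INTER_CUBIC))
import pickle; pickle.dump((dict(f),s),open("m.pkl","wb")); print(s["tool_pos"],s["orientation"],s["wrist_force"])
E
cat > c.py <<'E'
import pickle,sys
from h import *
f,s=pickle.load(open("m.pkl","rb"))
T=Ro.from_euler("xyz",s["orientation"]).as_matrix()
P=lambda p,z:T.T@(ray(f,p[0]*170/800+230-.4,p[1]*100/470+150-.4,z,True)-s["tool_pos"])*1e3
a=[float(v) for v in sys.argv[1:]]  # slot: l t r b ; handle: l t r b
zs=s["tool_pos"][2]+.0206
S=[P(p,zs) for p in((a[0],a[1]),(a[2],a[1]),(a[2],a[3]),(a[0],a[3]))]
H=[P(p,.1215) for p in((a[4],a[5]),(a[6],a[5]),(a[6],a[7]),(a[4],a[7]))]
print("slot",np.mean(S,0).round(2),S[1]-S[0],"handle",np.mean(H,0).round(2),H[1]-H[0],H[0]-H[3])
E
python3 m.py pics/m1.png
```

```text
[0.57412967 0.07158671 0.11714897] [-3.14096982e+00 -1.29485209e-04  1.85075983e+00] [ 0.38628035 -0.6416643  -2.63675322]
```

View pics/m1.png

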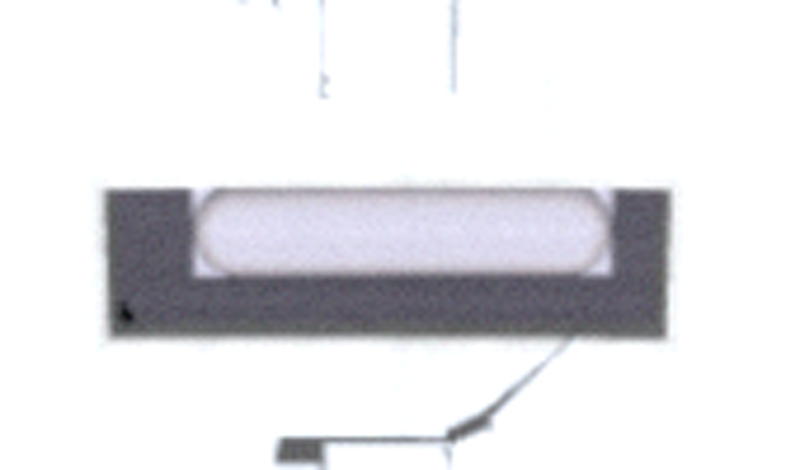

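```bash
python3 c.py 108 190 668 337 194 190 612 275
```

```text
slot [ 40.05  -0.72 -20.59] [ 2.27648591e-03  4.73525513e+01 -2.94924228e-02] handle [40.23  0.72 -4.35] [ 3.24978121e-02  3.91384422e+01 -2.43724939e-02] [8.10892693e+00 1.68677570e-01 9.44928400e-04]
```

```bash
python3 -m inch '0.02 0.056 0 0 0 0 0;0 0 0.2 0 0 0 0;0 0 0.3 0 0 0 0;0 0 0.3 0 0 0 0;0 0 0.3 0 0 0 0;0 0 0.2 0 0 0 0;0 0 0.1 0 0 0 0;0 0 0 0 0 0 0;0 0 0 0 0 0 0'; python3 m.py pics/m2.png; python3 w.py pics/w9.png 0.5643 0.1097 0.087
```

```text
time: 12.08
tool_pos: [0.5759, 0.0728, 0.082]
orientation: [-3.141, -0.0, 1.851]
wrist_force: [-0.2, -0.3, -2.5]
gripper_width: 0.082
[0.57616352 0.07280824 0.08237167] [3.14130782e+00 6.96224930e-05 1.85126506e+00] [-0.17776188  0.05943512 -2.74309096]
tool [0.5763 0.0728 0.0826] [3.1409e+00 2.0000e-04 1.8513e+00]
```

View pics/m2.png

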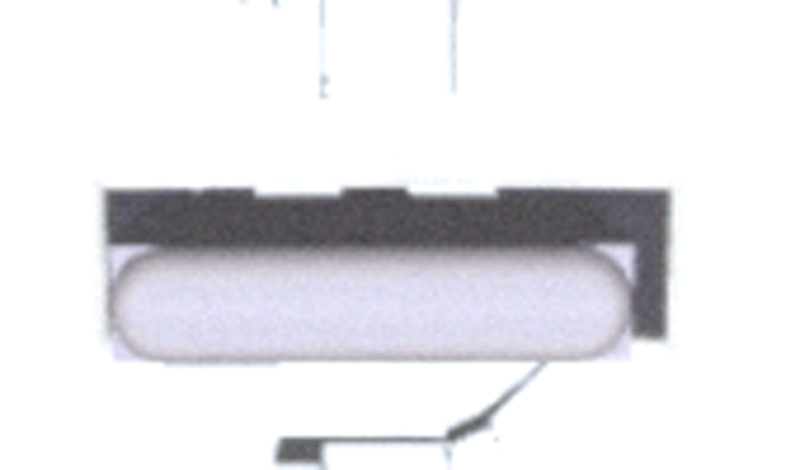

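View pics/w9r.png

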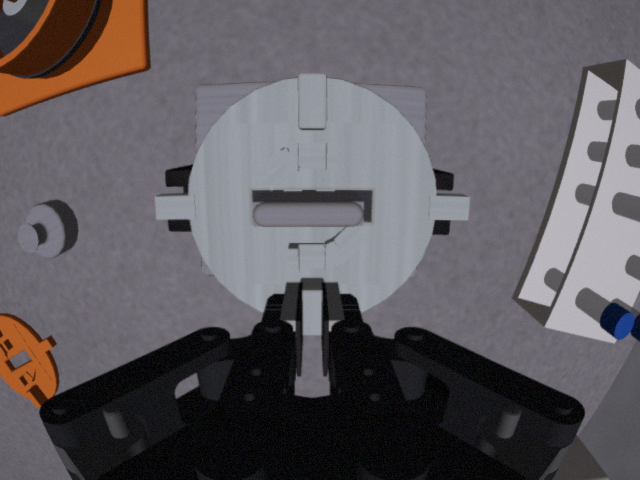

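```bash
python3 c.py 106 190 668 337 112 245 632 358; python3 - <<'E'
import pickle
from h import *
f,s=pickle.load(open("m.pkl","rb"))
im=f["image"]; 
o=[cv2.convertScaleAbs(cv2.resize(im[150:250,a:a+100],(400,400),interpolation=cv2.INTER_CUBIC),alpha=1.8,beta=10) for a in (130,400)]
cv2.imwrite("pics/m2p.png",cv2.hconcat(o))
E
```

```text
slot [ 40.01  -0.49 -20.6 ] [-2.39521546e-03  4.75732244e+01  1.35504593e-02] handle [ 40.28  -1.63 -39.13] [-2.60913383e-02  3.86138173e+01  1.10001991e-02] [ 8.63095636e+00  2.91230259e-01 -5.17957542e-04]
```

View pics/m2p.png

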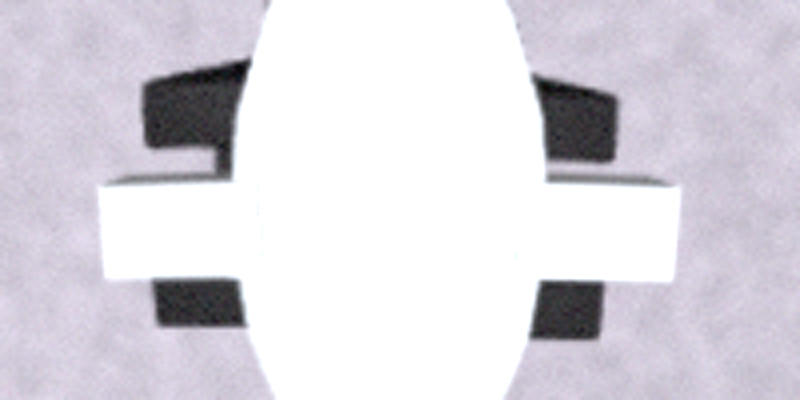

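```bash
python3 - <<'E'
import pickle
from h import *
f,s=pickle.load(open("m.pkl","rb"))
T=Ro.from_euler("xyz",s["orientation"]).as_matrix()
P=lambda u,v,z:(T.T@(ray(f,u-.4,v-.4,z,True)-s["tool_pos"])*1e3).round(2)
l=lambda x,y:(130+x/4,150+y/4); q=lambda x,y:(400+(x-400)/4,150+y/4)
A=P(*l(180,148),.087);B=P(*l(200,325),.087);C=P(*q(580,160),.087);D=P(*q(570,338),.087)
print("posts L",A,B,"R",C,D)
z=s["tool_pos"][2]+.0206
print("lug L",P(*l(170,184),z),P(*l(170,279),z),"R",P(*q(610,186),z),P(*q(610,281),z))
E
```

```text
posts L [ 46.82 -63.31  -4.65] [ 25.94 -62.39  -4.65] R [45.35 60.23 -4.61] [24.36 60.6  -4.61]
lug L [ 44.88 -58.51 -20.62] [ 34.79 -59.31 -20.62] R [ 44.67  57.82 -20.59] [ 34.56  58.63 -20.59]
```

```bash
python3 -m inch '0 -0.055 0 0 0 0.0875 0;0 0 0 0 0 0 0;0 0 0 0 0 0 0'; python3 m.py pics/m3.png;  python3 - <<'E'
import pickle
from h import *
f,s=pickle.load(open("m.pkl","rb"))
im=f["image"]; 
o=[cv2.convertScaleAbs(cv2.resize(im[150:250,a:a+100],(400,400),interpolation=cv2.INTER_CUBIC),alpha=1.8,beta=10) for a in (130,400)]
cv2.imwrite("pics/m3p.png",cv2.hconcat(o))
E
```

```text
time: 12.43
tool_pos: [0.5747, 0.0724, 0.0825]
orientation: [3.141, 0.0, 1.841]
wrist_force: [-0.0, -0.7, -2.6]
gripper_width: 0.094
[0.57470304 0.07241534 0.08246657] [3.14126990e+00 8.84157865e-05 1.84074953e+00] [-0.90302912 -0.06723525 -2.35261921]
```

View pics/m3p.png

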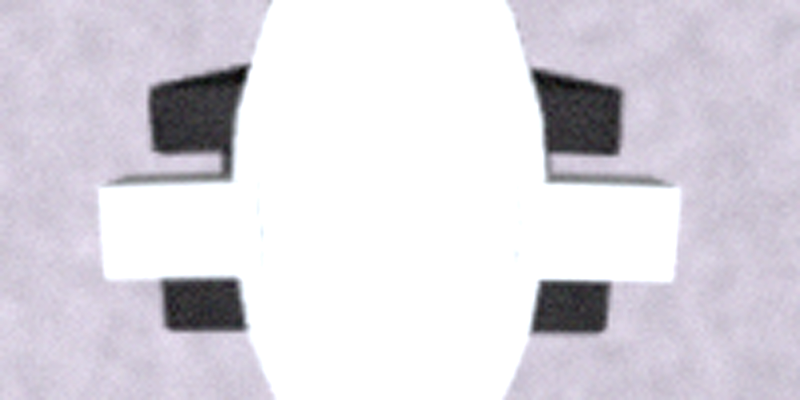

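View pics/m3.png

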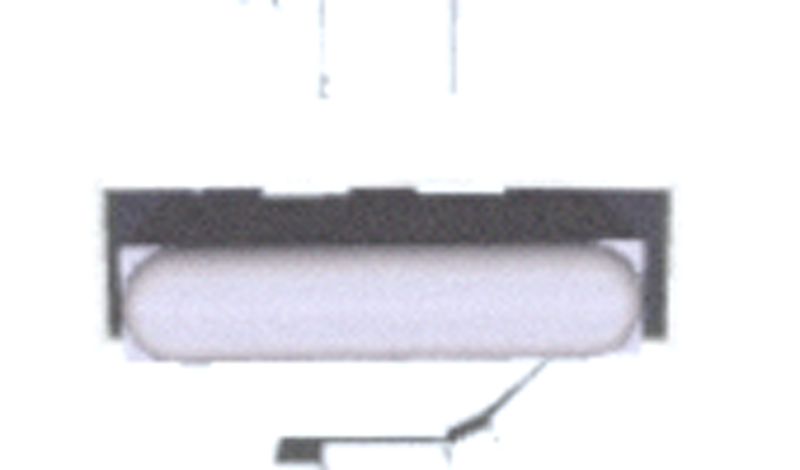

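The posts now sit symmetric about the lugs (upper edge row 152 both sides, lower 330 both), and the handle is centred in the slot. Descending.

```bash
python3 -m inch '0 -0.02 0.1 0 0 0 0;0 0 0.1 0 0 0 0;0 0 0.1 0 0 0 0;0 0 0.1 0 0 0 0;0 0 0.1 0 0 0 0;0 0 0.06 0 0 0 0;0 0 0 0 0 0 0';python3 -m inch '0 0 0.06 0 0 0 0;0 0 0.06 0 0 0 0;0 0 0 0 0 0 0'
```

```text
time: 13.07
tool_pos: [0.5738, 0.0723, 0.0677]
orientation: [-3.141, -0.0, 1.841]
wrist_force: [-0.4, -0.2, -2.8]
gripper_width: 0.089
time: 13.32
tool_pos: [0.574, 0.0723, 0.065]
orientation: [-3.141, -0.0, 1.841]
wrist_force: [-0.8, 0.4, -2.9]
gripper_width: 0.086
```

```bash
python3 -m inch '0 0 0.05 0 0 0 0;0 0 0 0 0 0 0'; python3 -m inch '0 0 0.03 0 0 0 0;0 0 0 0 0 0 0'; python3 m.py pics/m4.png; python3 w.py pics/w10.png 0.5643 0.1097 0.087
```

```text
time: 13.48
tool_pos: [0.5741, 0.0723, 0.0638]
orientation: [-3.141, -0.0, 1.841]
wrist_force: [-0.1, 0.2, -2.5]
gripper_width: 0.093
time: 13.65
tool_pos: [0.5741, 0.0723, 0.0631]
orientation: [-3.141, -0.0, 1.841]
wrist_force: [0.6, 0.2, -2.7]
gripper_width: 0.086
[0.5741443  0.07229002 0.06321777] [3.14158931e+00 2.74712049e-05 1.84079830e+00] [ 0.02333515  0.13608547 -3.4390095 ]
tool [0.5742 0.0723 0.0632] [ 3.1416 -0.      1.8408]
```

View pics/w10r.png

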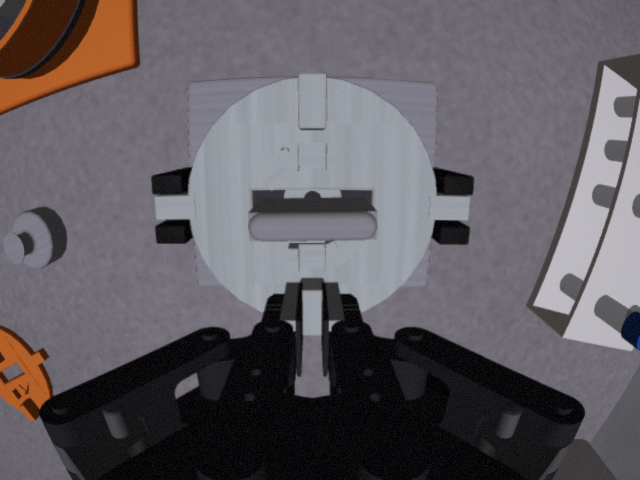

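The lugs are between the posts on both sides ((175,207), (450,207)). Creeping down until contact.

```bash
for i in 1 ; do python3 -m inch '0 0 0.03 0 0 0 0;0 0 0 0 0 0 0'; python3 -m inch '0 0 0.03 0 0 0 0;0 0 0 0 0 0 0'; python3 -m inch '0 0 0.02 0 0 0 0;0 0 0 0 0 0 0';done
```

```text
time: 13.92
tool_pos: [0.5743, 0.0722, 0.0626]
orientation: [3.141, 0.0, 1.841]
wrist_force: [-0.2, -0.3, -1.0]
gripper_width: 0.089
time: 14.08
tool_pos: [0.5744, 0.0723, 0.0624]
orientation: [3.141, 0.0, 1.841]
wrist_force: [-1.4, -0.7, 2.5]
gripper_width: 0.089
time: 14.25
tool_pos: [0.5744, 0.0722, 0.0624]
orientation: [3.141, 0.0, 1.841]
wrist_force: [-2.8, 0.0, 7.1]
gripper_width: 0.091
```

```bash
python3 -m inch '0 0 -0.03 0 0 0 0;0 0 0 0 0 0 0.12;0 0 0 0 0 0 0.2;0 0 0 0 0 0 0.3;0 0 0 0 0 0 0.35;0 0 -0.2 0 0 0 0.35;0 0 -0.6 0 0 0 0.35;0 0 -0.8 0 0 0 0.35;0 0 -0.8 0 0 0 0.35;0 0 -0.8 0 0 0 0.35;0 0 -0.8 0 0 0 0.35;0 0 -0.3 0 0 0 0.35;0 0 0 0 0 0 0.35'; python3 w.py pics/w11.png 0.5643 0.1097 0.083
```

```text
time: 15.33
tool_pos: [0.5758, 0.0723, 0.1718]
orientation: [3.137, 0.001, 1.841]
wrist_force: [-0.5, -0.7, -1.0]
gripper_width: 0.349
tool [0.5748 0.0723 0.1701] [3.1397e+00 5.0000e-04 1.8408e+00]
```

View pics/w11r.png

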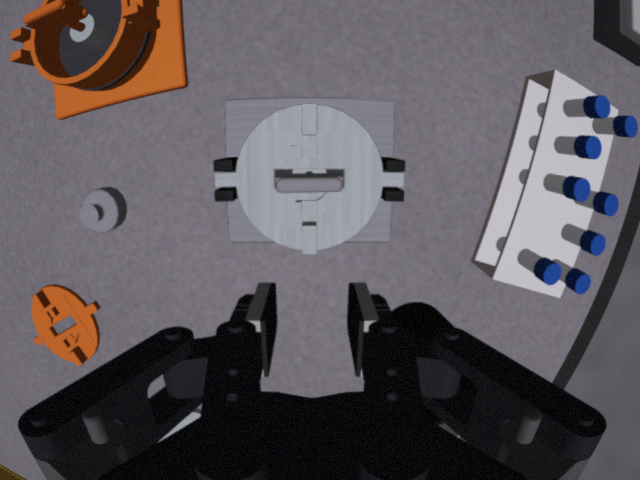

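View pics/w11.png

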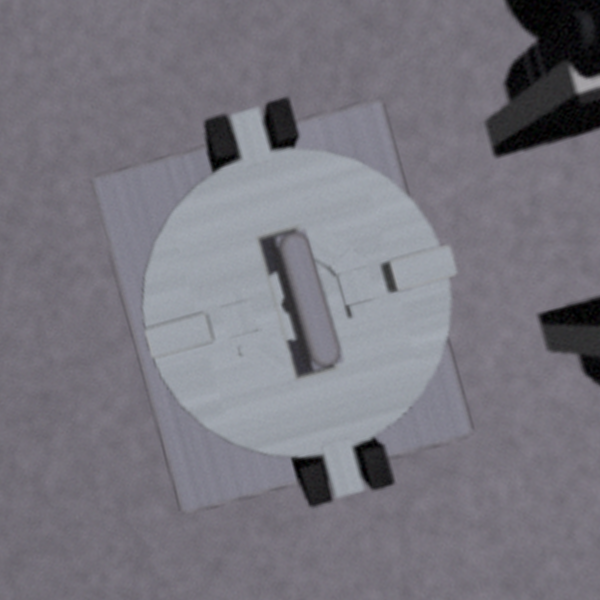

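The lid is seated: lugs between the posts at (251,133)/(342,470), and the disc looks round and level at rim height. Next I'll turn the gripper to straddle the wing.

```bash
python3 -m inch '0 0 0 0 0 -0.935 0.35;0 0 0 0 0 -0.935 0.35;0 0 0 0 0 -0.935 0.35;0 0 0 0 0 -0.935 0.35;0 0 0 0 0 -0.935 0.35;0 0 0 0 0 -0.935 0.35;0 0 0 0 0 -0.935 0.35;0 0 0 0 0 -0.935 0.35;0 0 0 0 0 -0.935 0.35;0 0 0 0 0 -0.935 0.35;0 0 0 0 0 -0.935 0.35;0 0 0 0 0 -0.935 0.35;0 0 0 0 0 -0.935 0.35;0 0 0 0 0 -0.935 0.35;0.01 0.8 0 0 0 0 0.35;0.01 0.7 0 0 0 0 0.35;0 0.096 0 0 0 0 0.35;0 0 0 0 0 0 0.35;0 0 0 0 0 0 0.35'; python3 w.py pics/w12.png 0.5636 0.1106 0.1215
```

```text
time: 16.97
tool_pos: [0.5626, 0.1103, 0.1685]
orientation: [-3.141, -0.002, -2.871]
wrist_force: [-0.5, -0.4, -0.5]
gripper_width: 0.351
tool [0.5629 0.1101 0.1687] [-3.1414e+00 -1.0000e-03 -2.8720e+00]
```

View pics/w12r.png

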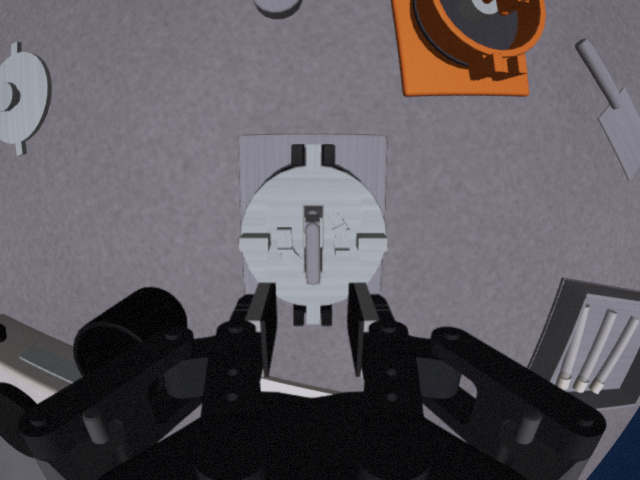

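View pics/w12.png

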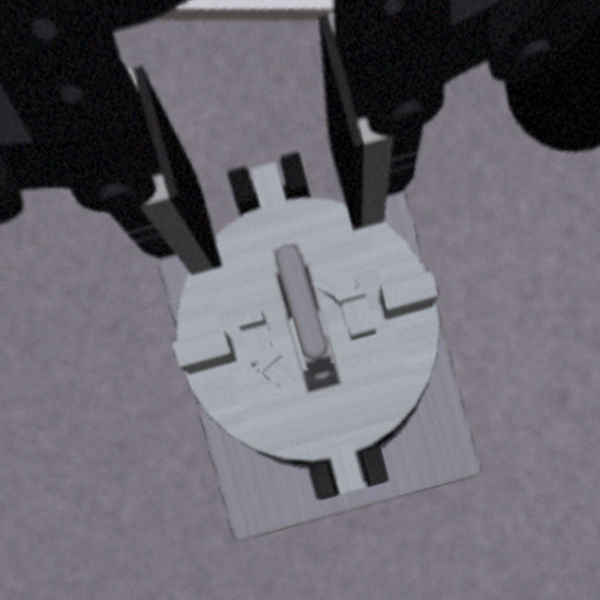

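```bash
python3 -m inch '-0.02 0 0.3 0 0 0 0.35;0 0 0.6 0 0 0 0.35;0 0 0.6 0 0 0 0.35;0 0 0.5 0 0 0 0.3;0 0 0.4 0 0 0 0.3;0 0 0.3 0 0 0 0.3;0 0 0 0 0 0 0.3;0 0 0 0 0 0 0.3'; python3 w.py pics/w13.png 0.5636 0.1106 0.1215
```

```text
time: 17.68
tool_pos: [0.5634, 0.1105, 0.1017]
orientation: [3.142, -0.001, -2.872]
wrist_force: [0.1, 0.5, -0.5]
gripper_width: 0.3
tool [0.5639 0.1106 0.1023] [-3.1415e+00  5.0000e-04 -2.8719e+00]
```

View pics/w13r.png

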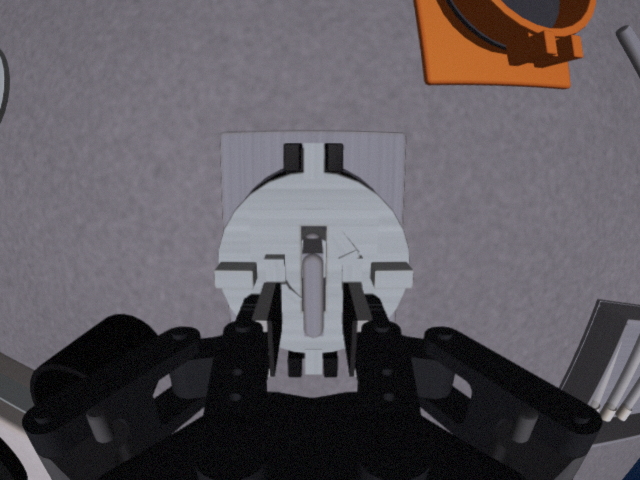

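The wing sits midway between the pads (col 313; pads at 281 and 344). Lowering around it and closing to a loose straddle.

```bash
python3 -m inch '0 0 0.2 0 0 0 0.3;0 0 0.2 0 0 0 0.3;0 0 0.2 0 0 0 0.25;0 0 0.14 0 0 0 0.2;0 0 0 0 0 0 0.15;0 0 0 0 0 0 0.12' 20; python3 -m inch '0 0 0 0 0 0 0.1;0 0 0 0 0 0 0.1;0 0 0 0 0 0 0.1';python3 w.py pics/w14.png 0.5636 0.1106 0.1215
```

```text
time: 18.23
tool_pos: [0.5632, 0.1107, 0.0831]
orientation: [3.141, -0.001, -2.872]
wrist_force: [0.6, 0.0, -0.0]
gripper_width: 0.121
time: 18.48
tool_pos: [0.5633, 0.1109, 0.0833]
orientation: [3.141, -0.0, -2.871]
wrist_force: [0.6, 1.2, -3.5]
gripper_width: 0.104
tool [0.5633 0.1109 0.0833] [ 3.1413e+00 -4.0000e-04 -2.8715e+00]
```

View pics/w14r.png

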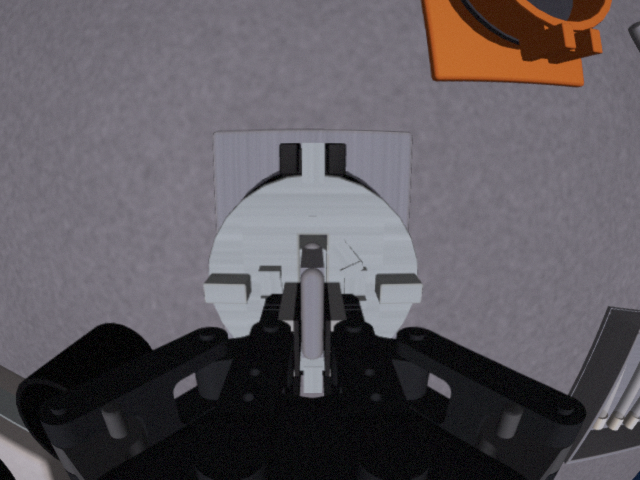

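```bash
python3 -m inch '0 0 0 0 0 0 0.11;0 0 0 0 0 0 0.11'; python3 -m inch '0 0 0 0 0 0 0.125;0 0 0 0 0 0 0.125';python3 -c "
from h import *
for i in range(3):
  eyes.grab_frame('wrist'); s=status.get_obs(); print(s['wrist_force'],s['ft_torque'],s['gripper_width'],s['joint_positions'][5])"
```

```text
time: 18.7
tool_pos: [0.5637, 0.1108, 0.0837]
orientation: [-3.142, 0.0, -2.872]
wrist_force: [-0.5, 0.7, -0.5]
gripper_width: 0.106
time: 18.87
tool_pos: [0.5639, 0.1106, 0.0839]
orientation: [-3.141, 0.001, -2.872]
wrist_force: [-0.1, 0.1, 1.0]
gripper_width: 0.124
[-0.07438781 -0.36462427  0.55196166] [-0.03988874 -0.03998462  0.0548689 ] 0.12621716554739149 -0.20441268965461712
[ 0.15811208 -0.15095366 -0.50349802] [ 0.01543787  0.0084559  -0.04825734] 0.12520849748713328 -0.20440174852345863
[ 0.45426405 -0.0701624  -0.24628635] [-0.00190833 -0.00752415  0.02595399] 0.12451325316716982 -0.20440508372986854
```

```bash
python3 -m inch '0 0 0 0 0 0.4 0.11;0 0 0 0 0 0.4 0.11;0 0 0 0 0 0.4 0.11;0 0 0 0 0 0.4 0.11;0 0 0 0 0 0.4 0.11;0 0 0 0 0 0 0.11'; python3 -c "
from h import *
s=status.get_obs(); print(s['wrist_force'],s['ft_torque'])"
```

```text
time: 19.52
tool_pos: [0.5636, 0.111, 0.0836]
orientation: [3.141, 0.0, -3.112]
wrist_force: [1.0, 1.7, 1.4]
gripper_width: 0.109
[0.96793121 1.69651226 1.37313342] [0.17912956 0.04215912 0.01037875]
```

```bash
cat > g.py <<'E'
from h import *
s=status.get_obs(); print("F",s['wrist_force'].round(1),"M",s['ft_torque'].round(2), "turn",round((-2.871-s['orientation'][2])%6.2832,3))
E
python3 -m inch '0 0 -0.006 0 0 0.25 0.11;0 0 -0.006 0 0 0.25 0.11;0 0 -0.006 0 0 0.25 0.11'; python3 g.py; python3 -m inch '0 0 -0.006 0 0 0.25 0.11;0 0 -0.006 0 0 0.25 0.11;0 0 -0.006 0 0 0.25 0.11';python3 g.py
```

```text
time: 19.77
tool_pos: [0.5635, 0.111, 0.0838]
orientation: [3.141, -0.0, 3.082]
wrist_force: [0.8, 0.3, -1.6]
gripper_width: 0.108
F [ 0.8  0.3 -1.6] M [ 0.22 -0.04  0.03] turn 0.331
time: 20.02
tool_pos: [0.5634, 0.111, 0.0842]
orientation: [3.141, -0.0, 2.992]
wrist_force: [0.0, 0.2, -1.8]
gripper_width: 0.111
F [ 0.   0.2 -1.8] M [ 0.24 -0.08  0.04] turn 0.421
```

```bash
python3 -m inch '0 0 -0.008 0 0 0.2 0.11;0 0 -0.008 0 0 0.2 0.11;0 0 -0.008 0 0 0.2 0.11'; python3 g.py; python3 -m inch '0 0 -0.009 0 0 0.2 0.11;0 0 -0.009 0 0 0.2 0.11;0 0 -0.009 0 0 0.2 0.11';python3 g.py
```

```text
time: 20.27
tool_pos: [0.5633, 0.111, 0.0846]
orientation: [3.141, -0.001, 2.919]
wrist_force: [0.9, 2.7, -5.3]
gripper_width: 0.104
F [ 0.9  2.7 -5.3] M [ 0.4  -0.17  0.03] turn 0.494
time: 20.52
tool_pos: [0.5633, 0.111, 0.0854]
orientation: [3.141, -0.001, 2.846]
wrist_force: [0.4, 2.7, -4.7]
gripper_width: 0.108
F [ 0.4  2.7 -4.7] M [ 0.51 -0.19  0.05] turn 0.567
```

```bash
python3 -m inch '0 0 0 0 0 0.15 0.115;0 0 0 0 0 0.15 0.115'; python3 g.py; python3 w.py pics/w15.png 0.5636 0.1106 0.083
```

```text
time: 20.68
tool_pos: [0.5634, 0.111, 0.0858]
orientation: [3.141, -0.0, 2.81]
wrist_force: [0.2, 3.7, -3.2]
gripper_width: 0.117
F [ 0.2  3.7 -3.2] M [ 0.58 -0.02  0.08] turn 0.602
tool [0.5634 0.111  0.0858] [ 3.1412e+00 -2.0000e-04  2.8097e+00]
```

View pics/w15r.png

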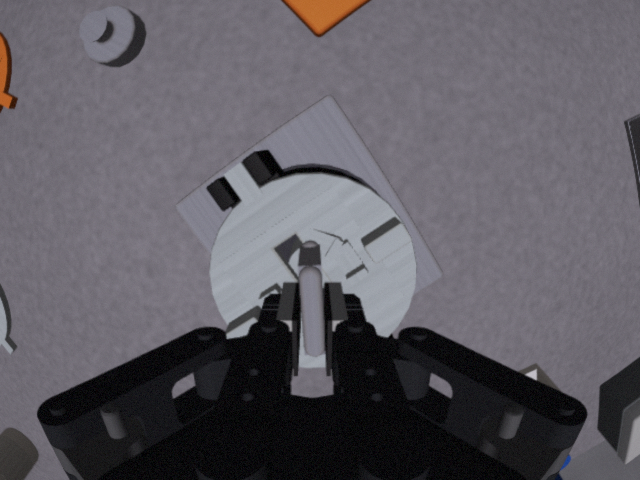

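```bash
python3 -m inch '0 0.015 -0.004 0 0 0.2 0.115;0 0 -0.004 0 0 0.2 0.115;0 0 -0.006 0 0 0.2 0.115'; python3 g.py; python3 -m inch '0 0 -0.006 0 0 0.2 0.115;0 0 -0.006 0 0 0.2 0.115;0 0 -0.006 0 0 0.2 0.115';python3 g.py
```

```text
time: 20.98
tool_pos: [0.5635, 0.111, 0.0862]
orientation: [-3.141, -0.0, 2.737]
wrist_force: [-0.1, 2.0, -1.5]
gripper_width: 0.113
F [-0.1  2.  -1.5] M [0.42 0.12 0.13] turn 0.675
time: 21.23
tool_pos: [0.5636, 0.1111, 0.0866]
orientation: [-3.142, 0.0, 2.665]
wrist_force: [-1.6, 1.2, -1.5]
gripper_width: 0.116
F [-1.6  1.2 -1.5] M [0.42 0.18 0.12] turn 0.747
```

```bash
python3 -m inch '0 0 -0.01 0 0 0.2 0.115;0 0 -0.01 0 0 0.2 0.115'; python3 g.py; python3 -m inch '0 0 -0.01 0 0 0.2 0.115;0 0 -0.01 0 0 0.2 0.115';python3 g.py;python3 -m inch '0 0 -0.01 0 0 0.2 0.115;0 0 -0.01 0 0 0.2 0.115';python3 g.py
```

```text
time: 21.4
tool_pos: [0.5636, 0.1111, 0.0869]
orientation: [-3.142, -0.0, 2.617]
wrist_force: [-0.4, 1.7, -2.5]
gripper_width: 0.117
F [-0.4  1.7 -2.5] M [0.47 0.05 0.16] turn 0.795
time: 21.57
tool_pos: [0.5636, 0.1111, 0.0873]
orientation: [-3.142, -0.0, 2.569]
wrist_force: [1.4, 2.7, -4.2]
gripper_width: 0.117
F [ 1.4  2.7 -4.2] M [0.48 0.01 0.15] turn 0.843
time: 21.73
tool_pos: [0.5635, 0.1111, 0.0877]
orientation: [-3.141, -0.0, 2.521]
wrist_force: [0.1, 2.2, -5.0]
gripper_width: 0.115
F [ 0.1  2.2 -5. ] M [ 0.41 -0.03  0.13] turn 0.891
```

```bash
python3 -m inch '0 0 -0.004 0 0 0.2 0.115;0 0 -0.004 0 0 0.2 0.115'; python3 g.py; python3 -m inch '0 0 -0.007 0 0 0.2 0.115;0 0 -0.007 0 0 0.2 0.115';python3 g.py;python3 -m inch '0 0 -0.007 0 0 0.2 0.115;0 0 -0.007 0 0 0.2 0.115';python3 g.py
```

```text
time: 21.9
tool_pos: [0.5636, 0.1111, 0.0881]
orientation: [-3.142, -0.0, 2.473]
wrist_force: [-0.1, 2.5, -3.5]
gripper_width: 0.111
F [-0.1  2.5 -3.5] M [0.51 0.03 0.27] turn 0.939
time: 22.07
tool_pos: [0.5637, 0.1111, 0.0888]
orientation: [3.142, 0.0, 2.425]
wrist_force: [-0.6, 0.4, 0.5]
gripper_width: 0.12
F [-0.6  0.4  0.5] M [0.38 0.31 0.19] turn 0.987
time: 22.23
tool_pos: [0.5637, 0.111, 0.0894]
orientation: [3.141, 0.0, 2.377]
wrist_force: [-2.7, 1.9, 3.2]
gripper_width: 0.117
F [-2.7  1.9  3.2] M [0.32 0.52 0.12] turn 1.035
```

```bash
python3 -m inch '0 0 -0.016 0 0 0.12 0.115;0 0 -0.014 0 0 0.12 0.115'; python3 g.py; python3 -m inch '0 0 -0.012 0 0 0.15 0.115;0 0 -0.012 0 0 0.15 0.115';python3 g.py
```

```text
time: 22.4
tool_pos: [0.5636, 0.111, 0.0897]
orientation: [-3.142, 0.0, 2.349]
wrist_force: [-0.9, 2.1, -1.1]
gripper_width: 0.112
F [-0.9  2.1 -1.1] M [0.38 0.24 0.1 ] turn 1.063
time: 22.57
tool_pos: [0.5635, 0.111, 0.0899]
orientation: [-3.141, -0.0, 2.313]
wrist_force: [-0.3, 1.8, -2.4]
gripper_width: 0.112
F [-0.3  1.8 -2.4] M [0.3  0.05 0.09] turn 1.099
```

```bash
python3 -m inch '0 0 -0.008 0 0 0.15 0.115;0 0 -0.008 0 0 0.15 0.115'; python3 g.py; python3 -m inch '0 0 -0.008 0 0 0.15 0.115;0 0 -0.008 0 0 0.15 0.115';python3 g.py; python3 w.py pics/w16.png 0.5636 0.1106 0.083
```

```text
time: 22.73
tool_pos: [0.5636, 0.111, 0.0903]
orientation: [-3.141, -0.0, 2.277]
wrist_force: [0.4, 1.8, -3.5]
gripper_width: 0.118
F [ 0.4  1.8 -3.5] M [ 0.27 -0.01  0.02] turn 1.135
time: 22.9
tool_pos: [0.5637, 0.1109, 0.0908]
orientation: [-3.141, 0.0, 2.241]
wrist_force: [0.4, 1.2, -3.9]
gripper_width: 0.113
F [ 0.4  1.2 -3.9] M [ 0.12 -0.06  0.01] turn 1.171
tool [0.5637 0.1109 0.0909] [-3.1413e+00  4.0000e-04  2.2403e+00]
```

View pics/w16r.png

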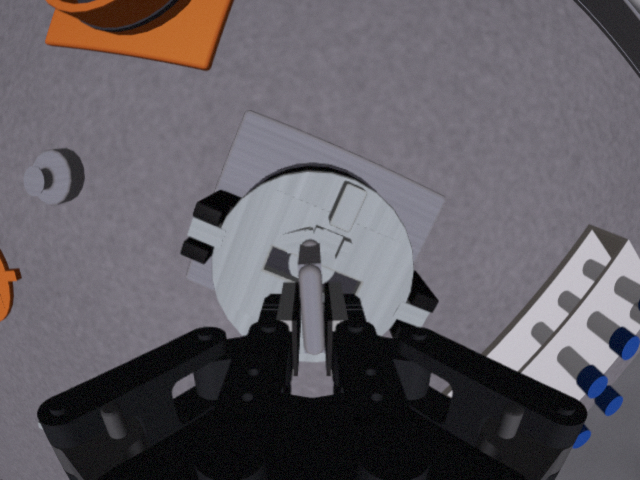

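```bash
python3 -m inch '0 0 0 0 0 0.2 0.118;0 0 0 0 0 0.2 0.118;0 0 0 0 0 0.2 0.118'; python3 g.py; python3 -m inch '0 0 0 0 0 0.2 0.118;0 0 0 0 0 0.2 0.118';python3 g.py
```

```text
time: 23.2
tool_pos: [0.5638, 0.1109, 0.0911]
orientation: [3.142, 0.0, 2.168]
wrist_force: [0.4, 0.6, -2.8]
gripper_width: 0.116
F [ 0.4  0.6 -2.8] M [ 0.04 -0.02  0.02] turn 1.244
time: 23.37
tool_pos: [0.5637, 0.111, 0.091]
orientation: [-3.142, 0.0, 2.12]
wrist_force: [0.1, -0.3, -3.1]
gripper_width: 0.121
F [ 0.1 -0.3 -3.1] M [ 0.01 -0.02  0.05] turn 1.292
```

```bash
python3 -m inch '0 0 0 0 0 0.2 0.118;0 0 0 0 0 0.2 0.118;0 0 0 0 0 0.2 0.12'; python3 g.py; python3 -m inch '0 0 0 0 0 0.2 0.12;0 0 0 0 0 0.2 0.12';python3 g.py; python3 w.py pics/w17.png 0.5636 0.1106 0.083
```

```text
time: 23.62
tool_pos: [0.5638, 0.111, 0.0912]
orientation: [3.141, 0.0, 2.048]
wrist_force: [-0.5, -0.2, -0.8]
gripper_width: 0.115
F [-0.5 -0.2 -0.8] M [-0.    0.02  0.02] turn 1.364
time: 23.78
tool_pos: [0.5637, 0.111, 0.0912]
orientation: [3.141, 0.0, 2.0]
wrist_force: [0.6, 0.2, -1.3]
gripper_width: 0.118
F [ 0.6  0.2 -1.3] M [-0.08  0.11 -0.04] turn 1.412
tool [0.5637 0.111  0.0912] [3.1414e+00 2.0000e-04 1.9996e+00]
```

View pics/w17r.png

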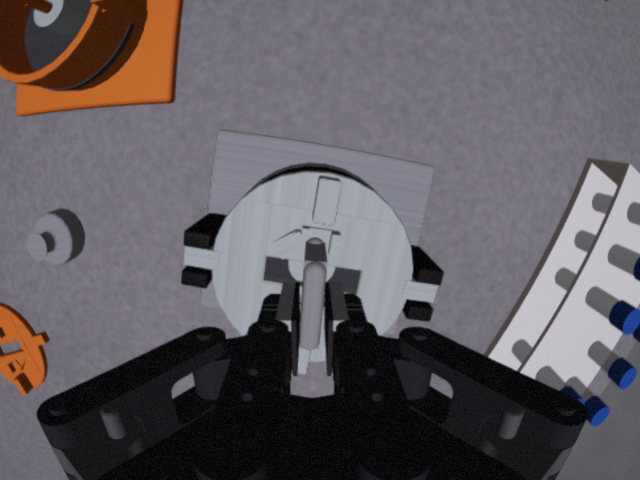

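The wing now leads the pads (foot at (316,243), Mz negative), so it's slipping off the edge towards the notch. I'll follow round, letting it sink.

```bash
python3 -m inch '0 0 0 0 0 0.3 0.13;0 0 0 0 0 0.3 0.13;0 0 0 0 0 0.3 0.13;0 0 0 0 0 0.3 0.13;0 0 0 0 0 0.1 0.13;0 0 0 0 0 0 0.13'; python3 g.py; python3 w.py pics/w18.png 0.5636 0.1106 0.083
```

```text
time: 24.33
tool_pos: [0.5639, 0.1111, 0.0913]
orientation: [3.141, 0.0, 1.847]
wrist_force: [-0.0, -0.0, 0.8]
gripper_width: 0.128
F [-0.  -0.   0.8] M [0.02 0.02 0.04] turn 1.565
tool [0.5639 0.1111 0.0913] [3.1409e+00 1.0000e-04 1.8472e+00]
```

View pics/w18r.png

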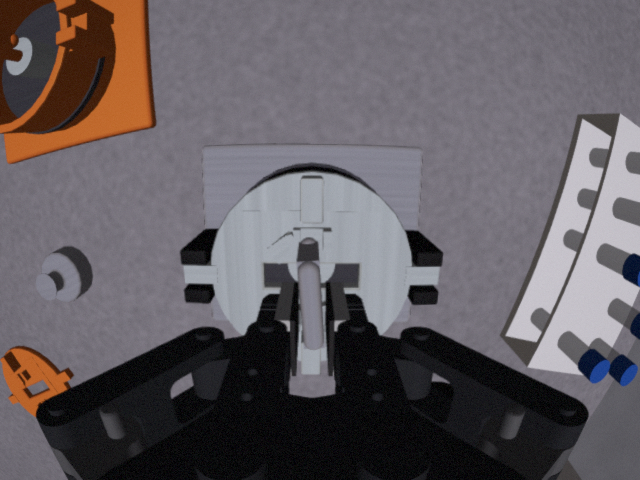

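```bash
python3 - <<'E'
from h import *
from w import bird
f=eyes.grab_frame("wrist")
im=f["image"][225:365,240:390]
cv2.imwrite("pics/z18.png",cv2.convertScaleAbs(cv2.resize(im,(640,597),interpolation=cv2.INTER_CUBIC),alpha=1.6))
E
```

```text
tool [0.5638 0.1112 0.0912] [ 3.1411 -0.      1.8473]
```

View pics/z18.png

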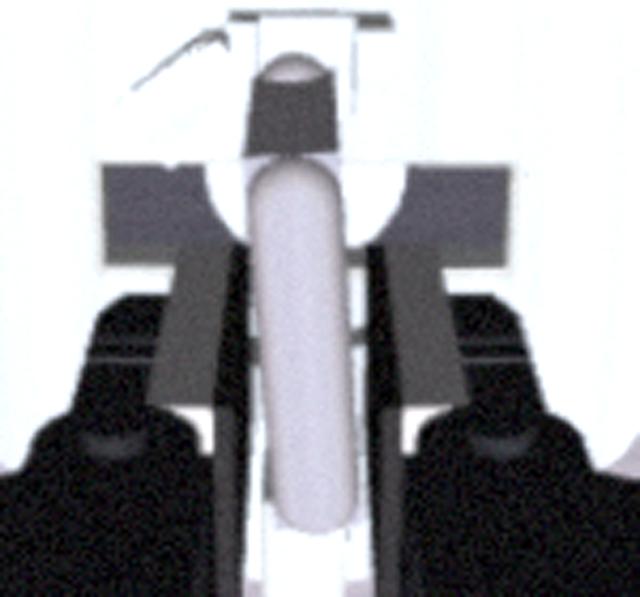

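The foot end sits at (293,70), left of the notch middle (305), so the wing lags by a few degrees. I'll look at it once the fingers are clear before nudging: first open and lift.

```bash
python3 -m inch '0 0 0 0 0 0 0.25;0 0 0 0 0 0 0.35;0 0 0 0 0 0 0.35;0 0 -0.5 0 0 0 0.35;0 0 -0.8 0 0 0 0.35;0 0 -0.8 0 0 0 0.35;0 0 -0.6 0 0 0 0.35;0 0 0 0 0 0 0.35;0 0 0 0 0 0 0.35'; python3 w.py pics/w19.png 0.5636 0.1106 0.1215;python3 - <<'E'
import cv2
f=cv2.imread("pics/w19r.png")
cv2.imwrite("pics/z19.png",cv2.convertScaleAbs(cv2.resize(f[160:320,210:410],(800,600),interpolation=cv2.INTER_CUBIC),alpha=1.5))
E
```

```text
time: 25.23
tool_pos: [0.5643, 0.1112, 0.1591]
orientation: [3.14, 0.0, 1.847]
wrist_force: [0.1, 0.8, 0.5]
gripper_width: 0.353
tool [0.5634 0.1111 0.158 ] [-3.1414 -0.      1.8468]
```

View pics/z19.png

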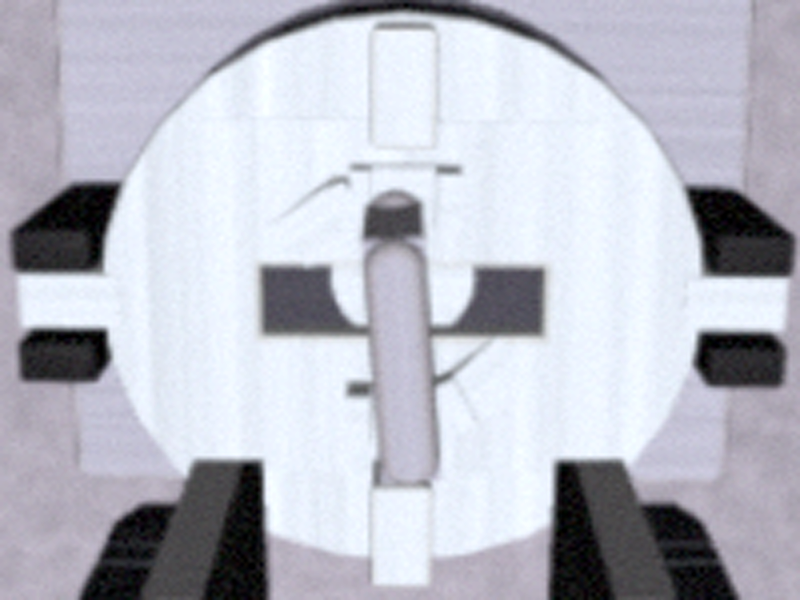

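View pics/w19.png

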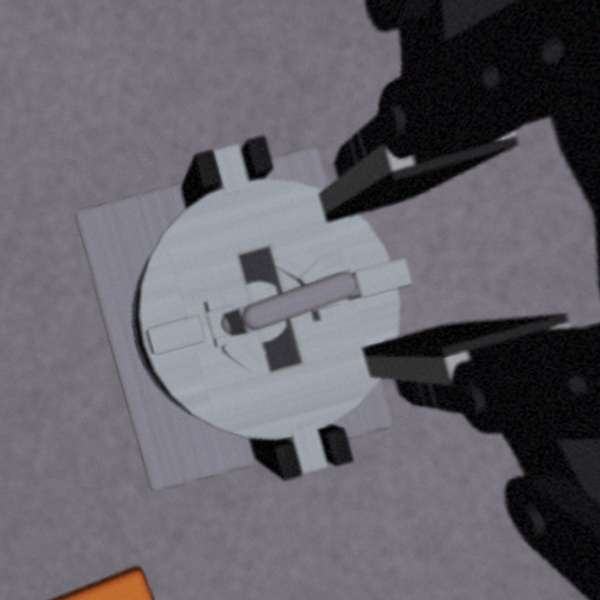

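The lid stays aligned (ribs at col 403), but the wing is tilted about 4° short: foot end at col 393 versus notch 371–437. It has not dropped in yet, so I'll straddle it again and nudge it clockwise.

```bash
python3 -m inch '0 0 0.2 0 0 -0.5 0.35;0 0 0.6 0 0 0 0.35;0 0 0.7 0 0 0 0.35;0 0 0.6 0 0 0 0.35;0 0 0.4 0 0 0 0.3;0 0 0.3 0 0 0 0.2;0 0 0 0 0 0 0.13;0 0 0 0 0 0 0.115;0 0 0 0 0 0 0.115;0 0 0 0 0 0 0.115'; python3 g.py
```

```text
time: 26.12
tool_pos: [0.5639, 0.1111, 0.0892]
orientation: [3.141, 0.0, 1.907]
wrist_force: [-0.9, 0.1, -0.1]
gripper_width: 0.111
F [-0.9  0.1 -0.1] M [-0.02  0.11  0.  ] turn 1.505
```

```bash
python3 -m inch '0 0 0 0 0 0.15 0.115;0 0 0 0 0 0.15 0.115'; python3 g.py;python3 -m inch '0 0 0 0 0 0.15 0.115;0 0 0 0 0 0.15 0.115'; python3 g.py;python3 -m inch '0 0 0 0 0 0.15 0.115;0 0 0 0 0 0.15 0.115'; python3 g.py; python3 w.py pics/w20.png 0.5636 0.1106 0.1215;python3 - <<'E'
import cv2
f=cv2.imread("pics/w20r.png")
cv2.imwrite("pics/z20.png",cv2.convertScaleAbs(cv2.resize(f[225:365,240:390],(640,597),interpolation=cv2.INTER_CUBIC),alpha=1.6))
E
```

```text
time: 26.28
tool_pos: [0.5638, 0.111, 0.0891]
orientation: [3.141, 0.0, 1.869]
wrist_force: [-0.6, 0.1, 1.0]
gripper_width: 0.113
F [-0.6  0.1  1. ] M [-0.14  0.22 -0.  ] turn 1.543
time: 26.45
tool_pos: [0.5637, 0.111, 0.0889]
orientation: [3.141, 0.0, 1.833]
wrist_force: [-1.4, -0.1, 2.6]
gripper_width: 0.114
F [-1.4 -0.1  2.6] M [-0.11  0.19  0.07] turn 1.579
time: 26.62
tool_pos: [0.5638, 0.1111, 0.0889]
orientation: [3.141, 0.0, 1.797]
wrist_force: [-0.6, -0.7, 2.3]
gripper_width: 0.116
F [-0.6 -0.7  2.3] M [-0.17  0.26  0.12] turn 1.615
tool [0.5638 0.111  0.0888] [3.1411e+00 2.0000e-04 1.7965e+00]
```

View pics/z20.png

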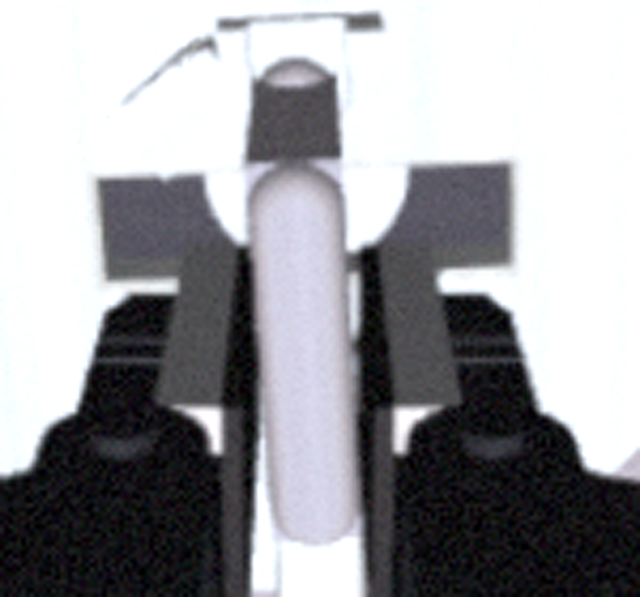

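The foot end is now centred in the notch (293 against 247–345). Letting go and looking again.

```bash
python3 -m inch '0 0 0 0 0 0 0.25;0 0 0 0 0 0.1 0.35;0 0 0 0 0 0 0.35;0 0 -0.5 0 0 0 0.35;0 0 -0.8 0 0 0 0.35;0 0 -0.8 0 0 0 0.35;0 0 -0.6 0 0 -0.4 0.35;0 0 0 0 0 0 0.35;0 0 0 0 0 0 0.35'; python3 w.py pics/w21.png 0.5636 0.1106 0.1215;python3 - <<'E'
import cv2
f=cv2.imread("pics/w21r.png")
cv2.imwrite("pics/z21.png",cv2.convertScaleAbs(cv2.resize(f[160:320,210:410],(800,600),interpolation=cv2.INTER_CUBIC),alpha=1.5))
E
```

```text
time: 27.42
tool_pos: [0.5643, 0.1112, 0.1564]
orientation: [3.14, 0.0, 1.834]
wrist_force: [0.1, 0.3, -0.9]
gripper_width: 0.351
tool [0.5635 0.1112 0.1555] [-3.1414e+00 -1.0000e-04  1.8339e+00]
```

View pics/z21.png

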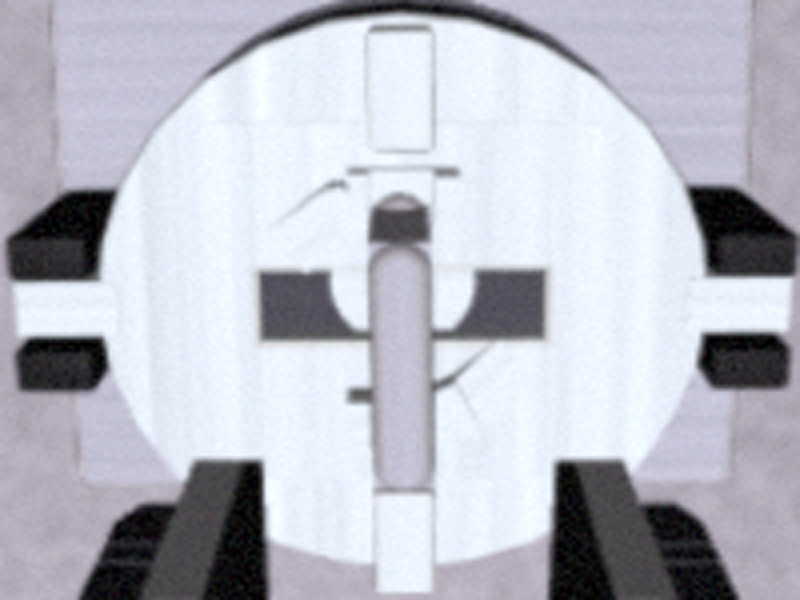

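```bash
python3 - <<'E'
import cv2
o=[]
for n,(a,b) in {"w12":(200,0),"w21":(210,0)}.items():
    f=cv2.imread(f"pics/{n}r.png")
    o.append(cv2.convertScaleAbs(cv2.resize(f[200:320,273:353],(400,600),interpolation=cv2.INTER_CUBIC),alpha=1.4))
cv2.imwrite("pics/cmp.png",cv2.hconcat(o))
E
```

```text
(no output)
```

View pics/cmp.png

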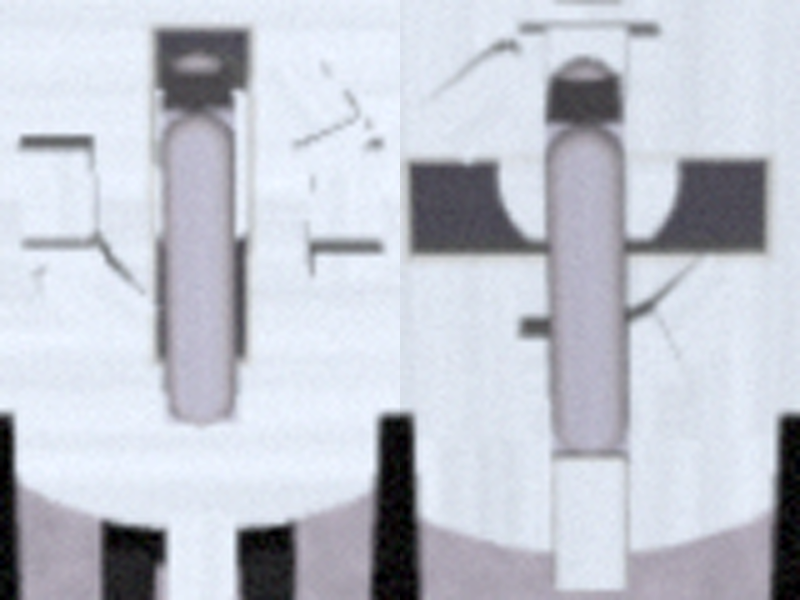

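```bash
python3 - <<'E'
from h import *
f=eyes.grab_frame("wrist");s=status.get_obs()
T=Ro.from_euler("xyz",s["orientation"]).as_matrix()
R=np.array(f["R"]);t=np.array(f["t"]); o=T.T@(-R.T@t-s["tool_pos"]); M=T.T@R.T
def rt(u,v,h): # h: height above TCP, returns tool xy mm
    x=(u-f["cx"])/f["fx"];y=(v-f["cy"])/f["fy"];th=np.hypot(x,y);d=np.array([x/th*np.sin(th),y/th*np.sin(th),np.cos(th)])
    d=M@d; k=(-h-o[2])/d[2]; return (o+k*d)*1e3
for n,tz,c,a,b in [("w12",.1687,313,222.2,284.2),("w21",.1555,310.5,224.7,290.4)]:
  for z in (.1215,.123,.1245,.126,.1275):
    A=rt(c-.4,a-.4,z-tz);B=rt(c-.4,b-.4,z-tz); print(n,z,"len",(A-B)[0].round(2),"mid",((A+B)/2)[:2].round(2))
print(s["tool_pos"])
E
```

```text
w12 0.1215 len 39.29 mid [-1.33  0.86]
w12 0.123 len 39.01 mid [-0.87  0.86]
w12 0.1245 len 38.74 mid [-0.4   0.85]
w12 0.126 len 38.46 mid [0.06 0.84]
w12 0.1275 len 38.19 mid [0.52 0.84]
w21 0.1215 len 39.38 mid [ 0.07 -0.62]
w21 0.123 len 39.08 mid [ 0.55 -0.62]
w21 0.1245 len 38.79 mid [ 1.03 -0.61]
w21 0.126 len 38.5 mid [ 1.51 -0.61]
w21 0.1275 len 38.2 mid [ 1.99 -0.61]
[0.56294433 0.11108819 0.15487493]
```

Measured against the earlier "handle down" view, the wing top is now at about 0.122 m. The stud is therefore only about 0.5 mm up, which means in the notch and not on the ramps (3.7+ mm). The angle is about 1.56 rad. I'll back off and check overall.

```bash
python3 -m inch '0 0 -0.8 0 0 0 0.35;0 0 -0.9 0 0 0 0.35;-0.5 0 -0.9 0 0 0 0.35;-0.9 0 -0.5 0 0 0 0.35;-0.9 0 0 0 0 0 0.35;-0.9 0 0 0 0 0 0.35;-0.9 0 0 0 0 0 0.35;-0.5 0 0 0 0 0 0.35;0 0 0 0 0 0 0.35;0 0 0 0 0 0 0.35'; python3 w.py pics/w22.png 0.5636 0.1106 0.083; python3 - <<'E'
from h import *
o=[]
for n,c in [("scene",(328,278)),("top",(307,231))]:
    f=eyes.grab_frame(n); cv2.imwrite(f"pics/{n}9.png",f["image"])
    u,v=c; o.append(cv2.resize(f["image"][v-50:v+50,u-50:u+50],(400,400),interpolation=cv2.INTER_CUBIC))
cv2.imwrite("pics/fin.png",cv2.hconcat(o))
E
```

```text
time: 28.35
tool_pos: [0.5931, 0.0, 0.2324]
orientation: [-3.14, -0.001, 1.833]
wrist_force: [-1.0, 0.6, 0.5]
gripper_width: 0.35
tool [0.593  0.0007 0.2326] [-3.1401e+00 -1.3000e-03  1.8346e+00]
```

View pics/fin.png

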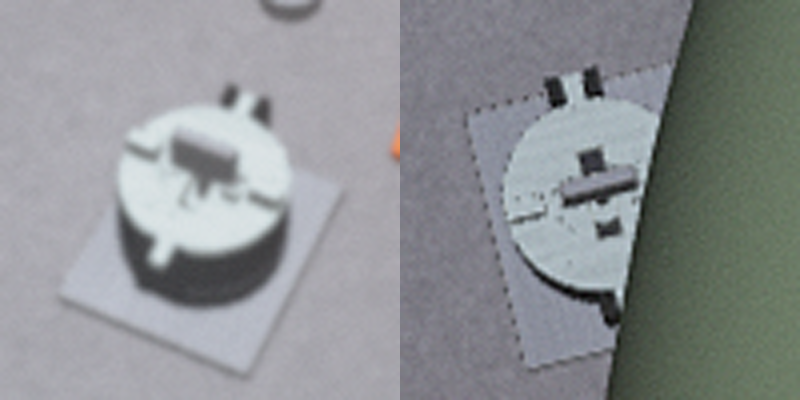

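View pics/w22.png

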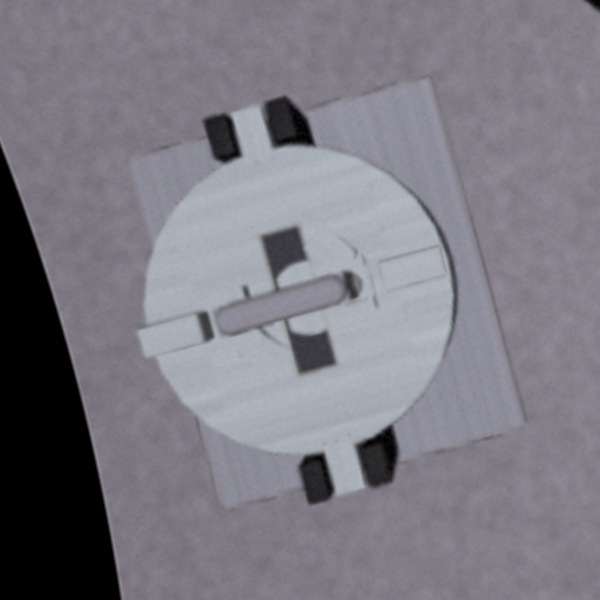

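View pics/scene9.png

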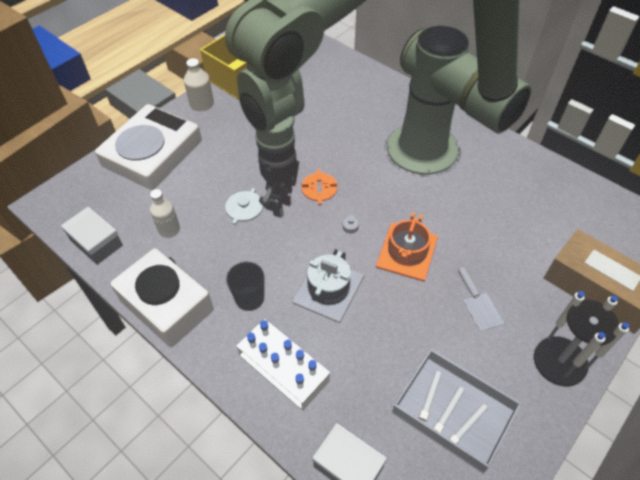

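```bash
python3 -c "
from h import *
print(r.finish_job(), status.get_obs()['time'])"
```

```text
the job is handed in; nothing more can be done
the job is handed in; nothing more can be done
```

The slotted lid is on the bucket and the T handle is locked in the notches. I handed the job in at about 28 s of the 64 s allowed, with the gripper clear of everything.

**Lid:** I picked it up by one rib and lowered it over the handle with its lugs between the posts. I crept down until it touched and pressed about 10 N. It made contact at the height expected for fully home.

**Handle:** I held the wing loosely between the pads and turned it clockwise while raising the tool with it. The vertical force stayed between about −5 and +3 N.

**Last checks:**
- The lugs sit between the posts on both sides, and the lid looks flat.
- The wing is at right angles to the slot, about 1.56 rad.
- The stud is about 0.5 mm up, estimated from the pictures. That matches the notches; the ramp tops would put it 3.7 mm or more up.
- Nothing else looked moved in the scene picture.

**What disagreed or went wrong:**
- **First grasp:** it closed on nothing, because the finger ends stand about 20–25 mm short of the reported TCP. I went lower by feel and gripped the rib on the second try.
- **First release:** the wing stopped about 4° short of the notch when I let go at the end of the turn. I straddled it again and nudged it in with at most about 0.12 N m.

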